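Load the sloped slide-case stand and book it in with the scanner

ROBOT

A 6-joint arm with a two-finger parallel gripper is mounted at the origin on the work surface. World frame = base frame: x ahead of the robot, y to its left, z up, the work surface at z = 0. Lengths are in mm, angles in rad, forces in N, time in s.
With the tool pointing down it reaches from about 350 to 975 mm from the base axis. Payload 17.4 kg.
Tool frame: the origin (TCP) lies at the very end of the fingers, on their centre line; the grasp point (between the pads) lies 19 mm behind it; z points along the fingers, y is the direction in which the jaws open and shut (so a half turn about z gives the same grasp; the last joint's range is limited). The gripper opens to 85 mm and grips with 20 to 120 N. Pads are 22 mm wide; open, the fingers measure 114 mm over their backs; the gripper's body (76 mm by 85 mm) begins 54 mm behind the grasp point. The pads swing forward as they close: fully open they stand 13 mm farther back than shut.
Start: joints at [1.295, 0.116, 1.442, -0, 1.584, -0.038], TCP at [159.014, 656.008, 231.303] pointing down, gripper open.
Joint ranges: [-2.83, 2.83], [-0.83, 2.19], [0.07, 2.5], [-1.14, 4.28], [0.01, 3], [-2.97, 2.97]. Speed limits (rad/s): [1.89, 1.89, 2.22, 3.14, 3.14, 3.14].

INTERFACE

Orientations are given as a 3x3 rotation matrix whose columns are the frame's x, y, z axes.
In Python, from station import env, viewer, order gives the robot as it stands. The module is installed in compiled form; this text tells all that it offers.
- The arm moves only by the tool carry_out, never from a script. Its argument "increments" is a list of rows, each an object with "twist": the turn, a rotation vector about the tool's x, y, z in degrees, a list of three; "delta_pos": the shift along the tool's x, y, z in m, a list of three; "fingers": the closure, from -1 (fully open) to 1 (shut). A call has 1 to 12 rows; each row shifts and turns the commanded pose from where the row before left it, along the tool's axes as they then stand; what a row does not reach is not made up. A row lasts 1/8 s, in which the tool goes at most 62.5 mm and 10.7 degrees, less where a joint would pass 70% of its speed; a pose out of reach is approached as far as the arm can. A call is refused whole if a number of a shift passes 0.0625 or a number of a turn 10.7, either way. A call with a gripper value outside its range is refused whole. The fingers move at their own pace and stop on an object; the grip force is fixed at half the most. Time passes only in rows, so rows that do not move let the fingers close. It gives the time, the measured TCP pose, the force and the opening at its end, in the units of the state.
- env.read_state(): the state, without advancing time (a new reading comes with each control period).
- viewer.snapshot(name): name is "scene" or "side" or "wrist"; returns a dict with "frame" (384x512x3 uint8, red, green, blue), "mtx" (3x3 intrinsics, pixels), "pose" (4x4, takes a point from camera to world coordinates); the wrist camera has in their place "T_tool_cam" (4x4, takes a point from camera to tool coordinates, whose origin is the TCP and whose axes are the flange's). Camera axes: x right, y down, z forward; pixel columns grow to the right and rows downward; lengths in mm; the calibration is good to about 2 mm. The wrist camera is an equidistant fisheye: a pixel r from the principal point sees the ray r / f radians off the axis. A picture is of the moment at which its call begins: read the wrist's pose just before it. There is no depth.
- order.close_job(): hands the job in, once; it reports no verdict.
The state is a dict: "time_s": time; "q": joint angles; "dq": joint speeds; "tau": joint torques, N m; "position": TCP position; "tool_rot": TCP orientation; "wrist_force": force on the tool from outside, world axes, zero at the start; "torque": the same for the moment, N m; "gripper_width": finger opening in mm.
Only numpy, scipy, OpenCV 4.12 (cv2) and the standard library are available. Lean on these libraries where they do the work, as an engineer would, in place of code of your own. Each camera call takes 0.05 s, during which the arm holds its last target.

TASK

Book in the request first: take the hand scanner, hold it steady about 10 cm off the barcode on the request card for a good second, squarely aimed at its middle, and put it back on its rest the way it lay. Then lift every slide case out of the moulded tray and lay each one flat on the stand's sloped shelf, lengthwise up the slope with its lower end at the lip, side by side and let go; once all of them lie there, scan the barcode on the front of the stand in the same way and return the scanner to its rest. Do not disturb the mouse, the sanitiser bottle or the pen cup.

Things in the scene. Friction and masses are not known exactly. Their poses are not given: they have to be found in the camera images.
- case0: one of three to five identical flat white slide cases (others absent), 60 g: body 80 (x) x 24 (y) x 14 (z) mm with a rim 86 x 30 x 5 mm round its mid-height, which the fingers grip across y. Origin at its very centre, x lengthwise, z through its faces; either face up and either way round is fine.
- case1: one of three to five identical flat white slide cases (others absent), 60 g: body 80 (x) x 24 (y) x 14 (z) mm with a rim 86 x 30 x 5 mm round its mid-height, which the fingers grip across y. Origin at its very centre, x lengthwise, z through its faces; either face up and either way round is fine.
- case2: one of three to five identical flat white slide cases (others absent), 60 g: body 80 (x) x 24 (y) x 14 (z) mm with a rim 86 x 30 x 5 mm round its mid-height, which the fingers grip across y. Origin at its very centre, x lengthwise, z through its faces; either face up and either way round is fine.
- case3: one of three to five identical flat white slide cases (others absent), 60 g: body 80 (x) x 24 (y) x 14 (z) mm with a rim 86 x 30 x 5 mm round its mid-height, which the fingers grip across y. Origin at its very centre, x lengthwise, z through its faces; either face up and either way round is fine.
- case4: one of three to five identical flat white slide cases (others absent), 60 g: body 80 (x) x 24 (y) x 14 (z) mm with a rim 86 x 30 x 5 mm round its mid-height, which the fingers grip across y. Origin at its very centre, x lengthwise, z through its faces; either face up and either way round is fine.
- tray: fixed grey moulded tray, 110 (x) x 282 (y) x 13 mm, origin at the centre of its underside. Five open cavities 90 (x) x 33 (y) mm, 8 mm deep, 58 mm apart at y = -116, -58, 0, 58, 116 mm, floor at z = 5 mm; cases lie in them along x. A finger channel 44 mm wide, as deep as the cavities, runs along y through the middle.
- shelf: dark metal shelf sloping up 22 degrees away from the robot on two thin legs. Origin on its upper face, mid-length, at the lip's inner face, 60 mm above the desk; x up the slope, y along the lip, z out of the plate. Plate x 0 to 62, y -160 to 160 mm; lip 6 mm high, 6 thick, at the low edge. A case at the lip, its x along the shelf's x, has its centre at x 43, z 7 mm, its upper end overhanging.
- stand_label: printed barcode, 56 (y) x 32 (x) mm, on the tab in front of the shelf's lip, in the plane of the shelf plate. Origin at its middle; z out of the label (22 degrees from vertical, towards the robot).
- card_label: printed barcode, 56 (y) x 32 (x) mm, in the middle of a request card (white paper on a fixed grey board 125 x 100 x 4 mm) lying flat on the desk. Origin at its middle, 5 mm above the desk; z up.
- scanner: loose hand-held barcode scanner, 150 g: black handle 120 (x) x 34 (y) x 26 (z) mm, grey head 40 x 44 x 40 mm at its front (x = 50 to 102 mm) reaching 19 mm below the handle. Origin at the centre of the handle's underside, x forwards to the head, z up; centre of mass near x = 15 mm. Grip the handle across y, from above.
- window: the scanner's glass window, in the lower face of its head, 83 mm ahead of the scanner's origin and 11 mm below it. Origin at the middle of the glass; z is the beam, forwards and down, 22 degrees from vertical when the scanner is level. It reads a barcode that lies on the beam, 50 to 150 mm off, facing it.
- rest: fixed narrow rest: a saddle 60 (x) x 46 (y) mm on a column, top at z = 50 mm, with an outward-leaning lip 6 mm high along each long side. Origin at the centre of its underside on the desk, z up. The scanner's handle lies on it with its origin over the rest's, at z = 50 mm, head to the rest's +x, clear of the saddle.
- mouse: bystander: loose black computer mouse, 105 x 60 x 33 mm, origin at the centre of its underside
- sanitiser: bystander: clear bottle of hand sanitiser, 60 mm across, 150 mm tall, origin at the centre of its underside
- pen_cup: bystander: grey pen cup, 76 mm across, 95 mm tall, origin at the centre of its underside
Mind the look-alikes: they are no part of the job. What is shaped like the case3 but blue or yellow is not meant.

How it is judged:
By the outcome, as a careful person would: the job done as asked, in the order asked, and still so for the second after the job is handed in, with the robot touching nothing.
Of case0, case1, case2, case3, case4 only 3 to 5 are there at a start; the rules pass over those that are not, and their reading is None.
At some moment in a run one of case0, case1, case2, case3, case4 may be knocked a few centimetres aside while the robot is not near it.
Once in a run the grip may slacken for a moment while it holds something.
It also fails if it takes over 210 s, if anything falls off the work surface, if the arm or the gripper's body presses on something with over 40 N, if the wrist force passes 120 N, or if a joint passes its speed limit or range.

## Working session

There is one attempt and no reset: what is moved stays moved. The work goes in short steps, Python scripts to look and compute and a tool call to move; the robot and the scene stay as the last step left them, time stands still between calls to the robot, and variables do not carry over. Pictures are saved under pics/ and viewed, and the job is handed in when it is done.

Besides the shell and the picture viewer there is one more tool, called after "Emit:" by a JSON object that holds its "method" and its "body", one argument or row to a line. carry_out: Moves the arm, as the interface text tells. Its arguments: {"type":"object","properties":{"increments":{"type":"array"}},"required":["increments"]}

```bash
mkdir -p pics; ls
cat > h.py <<'E'
import numpy as np, cv2
from station import env, viewer, order
def snap(n,f):
    s=viewer.snapshot(n); cv2.imwrite('pics/'+f,cv2.cvtColor(s['frame'],cv2.COLOR_RGB2BGR)); return s
E
python3 - <<'E'
from h import *
print(env.read_state())
for n in ["scene","side","wrist"]:
    s=snap(n,n+"0.png"); print(n,{k:v.tolist() for k,v in s.items() if k!='frame'})
E
```

```text
pics
{'time_s': 0.0, 'q': array([ 1.29519122e+00,  1.16490314e-01,  1.44231450e+00, -1.02474733e-05,
        1.58397393e+00, -3.77570150e-02]), 'dq': array([ 0.00039899, -0.00034367, -0.00073487, -0.00151283,  0.00045916,
        0.00122156]), 'tau': array([-6.23548931e-05, -7.31976056e+01, -6.32501793e+01,  5.03598937e-05,
        6.14331861e-03,  6.83809617e-05]), 'position': array([158.96671692, 655.80767001, 230.52867889]), 'tool_rot': array([[-9.71847203e-01,  2.35611791e-01, -3.12907406e-04],
       [ 2.35611997e-01,  9.71846530e-01, -1.14410734e-03],
       [ 3.45327973e-05, -1.18562226e-03, -9.99999297e-01]]), 'wrist_force': array([0.27283475, 0.84458882, 0.31704651]), 'torque': array([ 0.00784381,  0.00522043, -0.00305045]), 'gripper_width': 85.17116818942664}
scene {'mtx': [[469.31436002805896, 0.0, 262.5303761183826], [0.0, 469.31436002805896, 189.45448969549284], [0.0, 0.0, 1.0]], 'pose': [[-0.5288695650668256, 0.6547689529293818, -0.5399764822895418, 1103.652221495702], [0.8486501022697371, 0.41510532271878703, -0.32784230198084013, 423.4742174225305], [0.009486151147402
[... 223 characters left out ...]
.8464662704329469, -0.34646499243461304, 0.4042979866838577, 91.0953311866561], [-0.5324035297857551, -0.5599318132470974, 0.6348408036551263, -595.4911559559248], [0.006429190540486225, -0.7526210025843695, -0.6584225785754106, 715.906041532617], [0.0, 0.0, 0.0, 1.0]]}
wrist {'mtx': [[297.3186396354542, 0.0, 250.83580185853438], [0.0, 297.3186396354542, 190.72887411845267], [0.0, 0.0, 1.0]], 'T_tool_cam': [[-0.0001463275389703262, -0.9559366640591348, -0.29357294305801046, 74.38030162206816], [0.9999999838790024, -0.0001704315442003704, 5.652504971664021e-05, -0.5794987854977895], [-0.00010406845748268741, -0.29357293005415064, 0.9559366735873113, -142.0311142093813], [0.0, 0.0, 0.0, 1.0]]}
```

View pics/scene0.png

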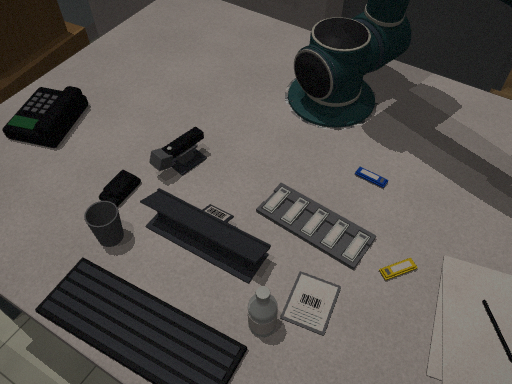

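View pics/side0.png

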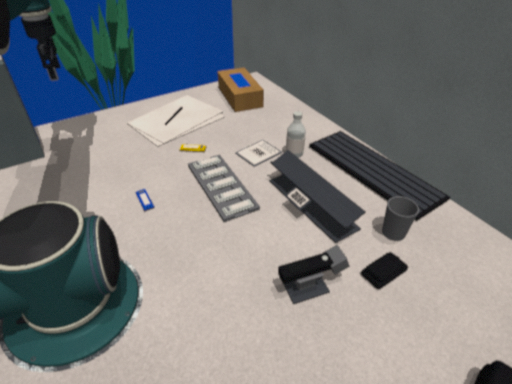

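View pics/wrist0.png

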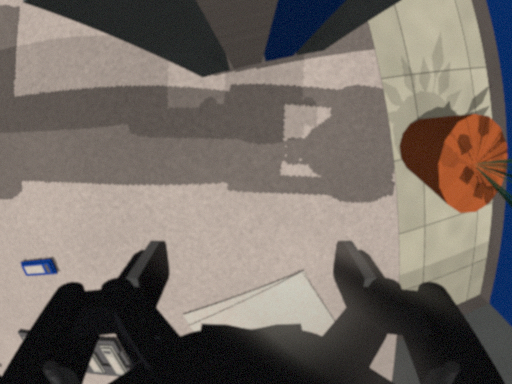

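```bash
cat >> h.py <<'E'
CAM={}
def cam(n):
    if n not in CAM:
        import json,os
        if os.path.exists('cam.json'):
            d=json.load(open('cam.json'))
            for k in d: CAM[k]=(np.array(d[k][0]),np.array(d[k][1]))
    return CAM[n]
def ray(n,u,v):
    K,P=cam(n); d=np.linalg.inv(K)@[u,v,1]; d=P[:3,:3]@d; return P[:3,3],d/np.linalg.norm(d)
def onz(n,u,v,z):
    o,d=ray(n,u,v); return o+d*(z-o[2])/d[2]
def proj(n,p):
    K,P=cam(n); c=P[:3,:3].T@(np.asarray(p,float)-P[:3,3]); q=K@c; return q[:2]/q[2]
def wray(u,v,s,st):
    K=s['mtx'];T=s['T_tool_cam']
    x=(u-K[0,2])/K[0,0]; y=(v-K[1,2])/K[1,1]; r=np.hypot(x,y)
    d=np.array([np.sin(r)*x/r,np.sin(r)*y/r,np.cos(r)]) if r>1e-9 else np.array([0,0,1.])
    R=st['tool_rot']; o=st['position']+R@T[:3,3]; return o,R@T[:3,:3]@d
def wproj(p,s,st):
    K=s['mtx'];T=s['T_tool_cam'];R=st['tool_rot']
    c=T[:3,:3].T@(R.T@(np.asarray(p,float)-st['position'])-T[:3,3])
    th=np.arctan2(np.hypot(c[0],c[1]),c[2]); h=np.hypot(c[0],c[1])
    return np.array([K[0,2]+K[0,0]*th*c[0]/h,K[1,2]+K[1,1]*th*c[1]/h])
def tri(*rays):
    A=np.zeros((3,3));b=np.zeros(3)
    for o,d in rays:
        M=np.eye(3)-np.outer(d,d);A+=M;b+=M@o
    p=np.linalg.solve(A,b); return p,[np.linalg.norm((np.eye(3)-np.outer(d,d))@(p-o)) for o,d in rays]
def crop(src,x0,y0,x1,y1,k,out):
    im=cv2.imread('pics/'+src) ; c=cv2.resize(im[y0:y1,x0:x1],None,fx=k,fy=k,interpolation=cv2.INTER_CUBIC)
    c=cv2.convertScaleAbs(c,alpha=1.3,beta=15)
    for x in range((x0+9)//10*10,x1,10):
        cv2.line(c,((x-x0)*k,0),((x-x0)*k,4 if x%50 else 12),(0,0,255),1)
        if x%20==0: cv2.putText(c,str(x),((x-x0)*k-8,22),0,.35,(0,0,255),1)
    for y in range((y0+9)//10*10,y1,10):
        cv2.line(c,(0,(y-y0)*k),(4,(y-y0)*k),(0,0,255),1)
        if y%20==0: cv2.putText(c,str(y),(6,(y-y0)*k+4),0,.35,(0,0,255),1)
    cv2.imwrite('pics/'+out,c)
E
python3 - <<'E'
from h import *
import json
d={}
for n in ["scene","side"]:
    s=viewer.snapshot(n); d[n]=[s['mtx'].tolist(),s['pose'].tolist()]
json.dump(d,open('cam.json','w'))
crop('scene0.png',130,115,330,265,4,'c1.png')
crop('scene0.png',250,170,410,335,3,'c2.png')
crop('side0.png',175,130,375,280,4,'c3.png')
crop('side0.png',265,180,365,310,4,'c4.png')
E
```

```text
(no output)
```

View pics/c1.png

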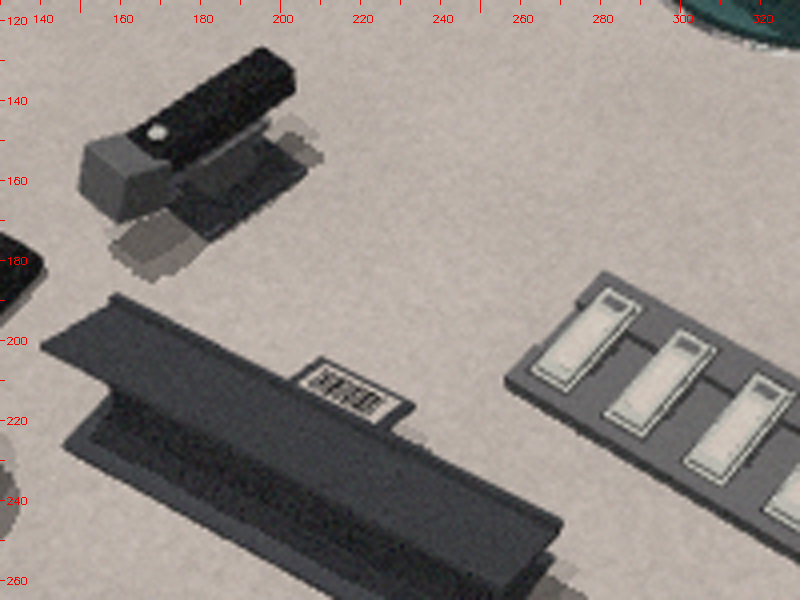

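View pics/c2.png

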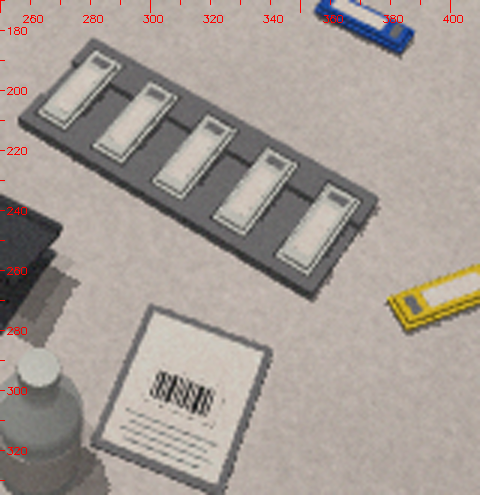

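View pics/c3.png

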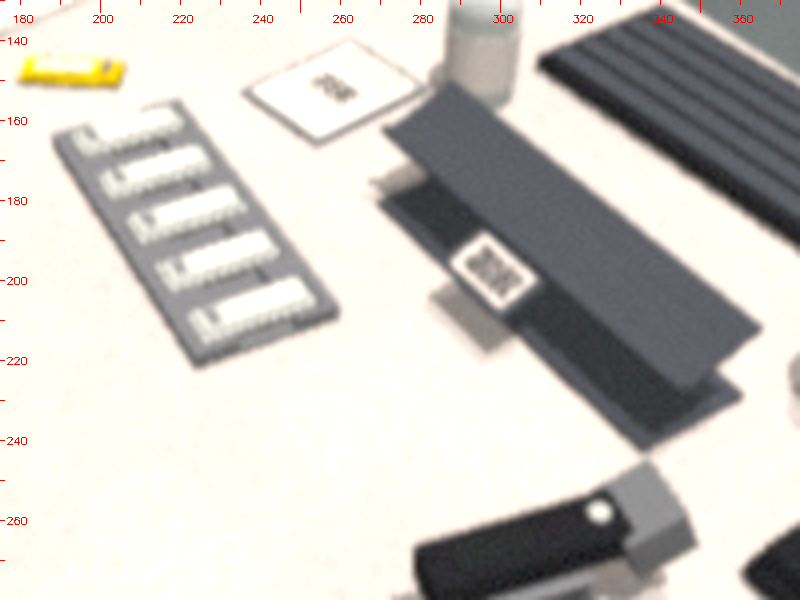

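View pics/c4.png

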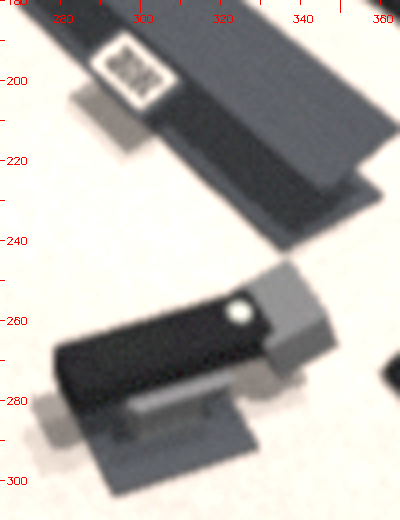

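Run:
```python
from h import *
np.set_printoptions(precision=1,suppress=True)
print('card scene',*[onz('scene',*p,4) for p in [(300.7,271.7),(340.3,286.7),(323.3,334),(280.7,317.7)]])
print('card side',*[onz('side',*p,4) for p in [(236.3,153),(262.5,140),(282.5,152),(254.3,165.8)]])
print('bar',onz('scene',311,301,5),onz('side',258.8,152.3,5))
# tray top z=13 corners scene c2: (90,38),(378,200),(313,292),(20,120)
print('tray scene',*[onz('scene',x/3+250,y/3+170,13) for x,y in [(90,38),(378,200),(313,292),(20,120)]])
print('tray side',*[onz('side',x/4+175,y/4+130,13) for x,y in [(180,100),(338,310),(197,362),(55,138)]])
print('shelf up scene',onz('scene',140,201.3,83.2),onz('scene',256.3,262,83.2))
print('lip top scene',onz('scene',159.3,188.8,65),onz('scene',270.5,245.5,65))
print('shelf up side',*[onz('side',x/4+175,y/4+130,83.2) for x,y in[(450,85),(762,325)]])
print('lip side',*[onz('side',x/4+175,y/4+130,65) for x,y in[(385,130),(690,390)]])
print('label side z50',*[onz('side',*p,53) for p in [(296.3,187.5),(310,199.3),(300,208.8),(287.5,195.8)]])
print('dot',tri(ray('scene',169.3,148),ray('side',324.8,257.8)))
f=lambda x,y:(x/4+130,y/4+115); g=lambda x,y:(x/4+265,y/4+180)
# handle rear top end
print('handle rear',*[onz('scene',*f(x,y),76) for x,y in[(262,48),(295,70),(172,168)]], *[onz('side',*g(x,y),76) for x,y in[(58,345),(75,405),(245,290)]])
print('head top',*[onz('scene',*f(x,y),80) for x,y in[(88,145),(127,133),(172,165)]],*[onz('side',*g(x,y),76) for x,y in[(287,260),(337,345)]])
```

```text
card scene [597.  222.1   4. ] [582.8 316.3   4. ] [701.4 334.4   4. ] [718. 240.   4.]
card side [581.4 307.1   4. ] [698.1 327.8   4. ] [715.4 231.3   4. ] [594.9 215.5   4. ]
bar [649.3 277.    5. ] [646.4 270.1   5. ]
tray scene [398.5  49.   13. ] [420.9 331.7  13. ] [525.9 323.1  13. ] [507.3  45.1  13. ]
tray side [524.4 313.6  13. ] [499.8  35.   13. ] [393.4  41.6  13. ] [416.6 319.3  13. ]
shelf up scene [ 677.1 -173.1   83.2] [669.2 146.8  83.2]
lip top scene [ 613.3 -171.4   65. ] [607.3 145.3  65. ]
shelf up side [660.9 134.7  83.2] [ 673.2 -176.6   83.2]
lip side [602.7 133.5  65. ] [ 612.2 -183.1   65. ]
label side z50 [606.2  13.8  53. ] [608.  -44.8  53. ] [563.  -60.3  53. ] [565.3  -1.7  53. ]
dot (array([ 498.4, -231.9,   75.4]), [np.float64(0.37887803291957556), np.float64(0.37887803291961747)])
handle rear [ 398.2 -221.5   76. ] [ 403.4 -189.8   76. ] [ 518.6 -202.7   76. ] [ 401.  -199.1   76. ] [ 386.5 -235.4   76. ] [ 510.7 -222.6   76. ]
head top [ 534.4 -258.4   80. ] [ 512.5 -244.1   80. ] [ 519.2 -201.5   80. ] [ 545.2 -218.2   76. ] [ 527.9 -278.    76. ]
```

Emit:
{"method": "carry_out", "body": {
  "increments": [
    {"delta_pos":[-0.056,-0.0255,-0.006],"twist":[0,0,0],"fingers":-1},
    {"delta_pos":[-0.056,-0.0255,-0.006],"twist":[0,0,0],"fingers":-1},
    {"delta_pos":[-0.056,-0.0255,-0.006],"twist":[0,0,0],"fingers":-1},
    {"delta_pos":[-0.056,-0.0255,-0.006],"twist":[0,0,0],"fingers":-1},
    {"delta_pos":[-0.056,-0.0255,-0.006],"twist":[0,0,0],"fingers":-1},
    {"delta_pos":[-0.056,-0.0255,-0.006],"twist":[0,0,0],"fingers":-1},
    {"delta_pos":[-0.056,-0.0255,-0.006],"twist":[0,0,0],"fingers":-1},
    {"delta_pos":[-0.056,-0.0255,-0.006],"twist":[0,0,0],"fingers":-1},
    {"delta_pos":[-0.056,-0.0255,-0.006],"twist":[0,0,0],"fingers":-1},
    {"delta_pos":[-0.056,-0.0255,-0.006],"twist":[0,0,0],"fingers":-1},
    {"delta_pos":[-0.056,-0.0255,-0.006],"twist":[0,0,0],"fingers":-1},
    {"delta_pos":[-0.056,-0.0255,-0.006],"twist":[0,0,0],"fingers":-1}
  ]
}}

```text
time_s: 1.75
position: [741.4, 198.8, 303.5]
tool_rot: [[-0.972, 0.236, 0.0], [0.236, 0.972, 0.0], [0.0, 0.0, -1.0]]
wrist_force: [0.7, 0.2, 0.3]
gripper_width: 85.0
```

```bash
cat >> h.py <<'E'
import pickle
def wsnap(f):
    st=env.read_state(); s=snap('wrist',f); d=dict(st=st,s={k:s[k] for k in('mtx','T_tool_cam')})
    pickle.dump(d,open('pics/'+f+'.pkl','wb')); print(st['time_s'],st['position'].round(1),st['wrist_force'].round(1),round(st['gripper_width'],1)); return d
def wload(f): return pickle.load(open('pics/'+f+'.pkl','rb'))
def wonz(f,u,v,z):
    d=wload(f); o,r=wray(u,v,d['s'],d['st']); return o+r*(z-o[2])/r[2]
np.set_printoptions(precision=1,suppress=True)
E
python3 - <<'E'
from h import *
d=wsnap('w1.png'); print(d['st']['tool_rot'].round(3))
E
```

```text
1.75 [741.4 198.8 303.5] [0.7 0.2 0.3] 85.0
[[-1.   0.2  0. ]
 [ 0.2  1.   0. ]
 [ 0.   0.  -1. ]]
```

View pics/w1.png

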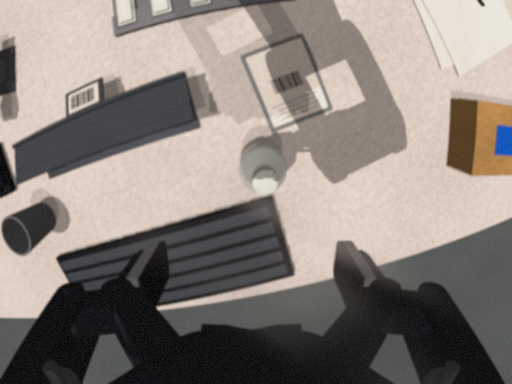

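Run:
```python
from h import *
crop('w1.png',235,20,345,140,5,'w1a.png')
crop('w1.png',0,50,220,200,3,'w1b.png')
```

```text
(no output)
```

View pics/w1a.png

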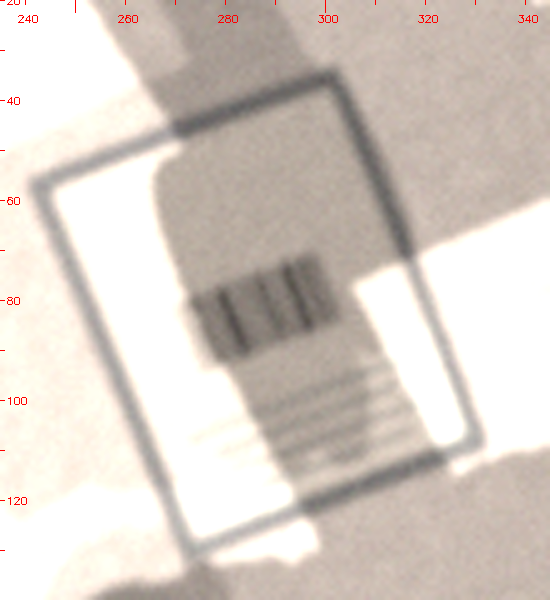

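View pics/w1b.png

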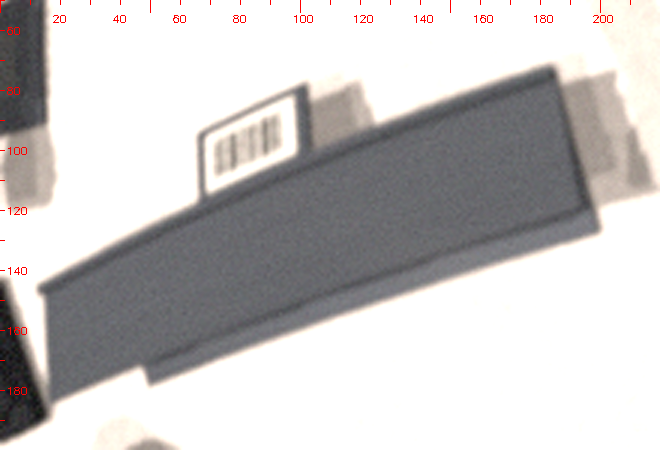

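Run:
```python
from h import *
F='w1.png'
c=np.array([wonz(F,*p,4) for p in[(242.4,57),(302,34.4),(331,109),(274,131.4)]]); print('card',c, c.mean(0))
for i in range(4): print(np.linalg.norm(c[i]-c[(i+1)%4]), end=' ')
e=(c[1]-c[0])+(c[2]-c[3]); print('yaw y',np.degrees(np.arctan2(-e[0],e[1])));e=(c[2]-c[1])+(c[3]-c[0]); print('yaw x',np.degrees(np.arctan2(e[1],e[0])))
g=lambda x,y:(x/3,y/3+50)
print('barcode c',wonz(F,235+265/5,20+307/5,5))
print('lip outer top',wonz(F,*g(40,290),63),wonz(F,*g(553,66),63))
print('up edge',wonz(F,*g(50,402),83),wonz(F,*g(582,205),83))
print('label',[wonz(F,*g(*p),z) for p,z in[((204,133),42),((296,95),42),((300,152),54),((209,196),54)]])
print('label code centre',wonz(F,*g(247,146),48))
```

```text
card [[600.4 219.9   4. ]
 [585.  313.6   4. ]
 [704.4 331.1   4. ]
 [719.3 239.1   4. ]] [652.3 275.9   4. ]
94.96084524335656 120.6728801212374 93.28539209976752 120.41541340833379 yaw y 9.274894048880086
yaw x 8.761780087622428
barcode c [651.1 276.    5. ]
lip outer top [ 616.8 -174.9   63. ] [608.7 142.9  63. ]
up edge [ 677.1 -174.6   83. ] [670.8 143.9  83. ]
label [array([574.7, -47.5,  42. ]), array([576.2,  10.8,  42. ]), array([606. ,  11.6,  54. ]), array([608.7, -46.1,  54. ])]
label code centre [591.8 -20.1  48. ]
```

Emit:
{"method": "carry_out", "body": {
  "increments": [
    {"delta_pos":[0.008,-0.0565,0.0065],"twist":[0,0,0],"fingers":-1},
    {"delta_pos":[0.008,-0.0565,0.0065],"twist":[0,0,0],"fingers":-1},
    {"delta_pos":[0.008,-0.0565,0.0065],"twist":[0,0,0],"fingers":-1},
    {"delta_pos":[0.008,-0.0565,0.0065],"twist":[0,0,0],"fingers":-1},
    {"delta_pos":[0.008,-0.0565,0.0065],"twist":[0,0,0],"fingers":-1},
    {"delta_pos":[0.008,-0.0565,0.0065],"twist":[0,0,0],"fingers":-1},
    {"delta_pos":[0.008,-0.0565,0.0065],"twist":[0,0,0],"fingers":-1},
    {"delta_pos":[0.008,-0.0565,0.0065],"twist":[0,0,0],"fingers":-1}
  ]
}}

```text
time_s: 2.8
position: [570.4, -225.4, 251.2]
tool_rot: [[-0.972, 0.235, 0.0], [0.235, 0.972, -0.0], [-0.0, -0.0, -1.0]]
wrist_force: [0.8, 0.0, -0.4]
gripper_width: 85.2
```

Run:
```python
from h import *
d=wsnap('w2.png'); print(d['st']['tool_rot'].round(3))
crop('w2.png',140,20,340,250,3,'w2a.png')
```

```text
2.8 [ 570.4 -225.4  251.2] [ 0.8  0.  -0.4] 85.2
[[-1.   0.2  0. ]
 [ 0.2  1.  -0. ]
 [-0.  -0.  -1. ]]
```

View pics/w2.png

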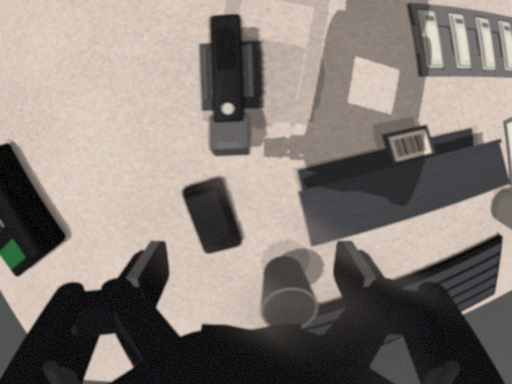

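View pics/w2a.png

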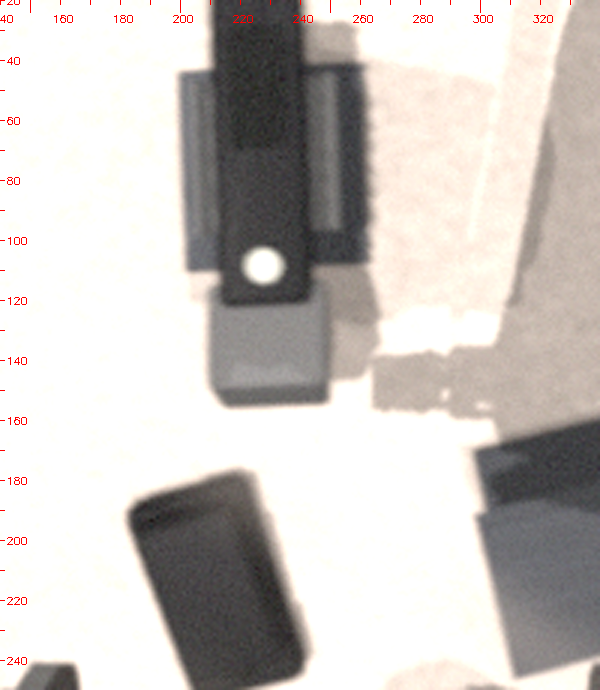

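Run:
```python
from h import *
F='w2.png'
a=[wonz(F,*p,76) for p in[(211,20),(240.7,20),(214,120),(243.3,120)]]
print(np.array(a)); m1=(a[0]+a[1])/2;m2=(a[2]+a[3])/2;d=m2-m1
print('yaw',np.degrees(np.arctan2(d[1],d[0])),'widths',np.linalg.norm(a[0]-a[1]),np.linalg.norm(a[2]-a[3]))
print('dot',wonz(F,140+263/3,20+265/3,77)); print('front',wonz(F,229,121,76),'rear',wonz(F,226,14.5,76))
# saddle edges top lips: left (180..,),(…) 
g=lambda x,y:(140+x/3,20+y/3)
print('saddle left',wonz(F,*g(190,75),56),wonz(F,*g(205,235),56),'right',wonz(F,*g(338,75),56),wonz(F,*g(342,230),56))
b=np.array([wonz(F,*g(*p),0) for p in[(180,72),(366,62),(369,262),(188,271)]]);print('base',b,b.mean(0))
```

```text
[[ 399.6 -227.8   76. ]
 [ 408.  -197.5   76. ]
 [ 506.9 -250.9   76. ]
 [ 514.6 -220.6   76. ]]
yaw -12.189126802817135 widths 31.410009194297512 31.210774396880794
dot [ 498.5 -233.6   77. ]
front [ 512.  -235.6   76. ] rear [ 397.8 -211.    76. ]
saddle left [ 420.3 -244.3   56. ] [ 481.9 -253.6   56. ] right [ 434.7 -191.    56. ] [ 492.8 -203.5   56. ]
base [[ 404.8 -254.1    0. ]
 [ 421.2 -174.9    0. ]
 [ 508.4 -194.6    0. ]
 [ 492.7 -272.4    0. ]] [ 456.8 -224.     0. ]
```

Emit:
{"method": "carry_out", "body": {
  "increments": [
    {"delta_pos":[0.048,-0.0123,0.0],"twist":[0,0,-0.8],"fingers":-1},
    {"delta_pos":[0.048,-0.0123,0.03],"twist":[0,0,-0.8],"fingers":-1},
    {"delta_pos":[0,0,0.06],"twist":[0,0,0],"fingers":-1},
    {"delta_pos":[0,0,0.04],"twist":[0,0,0],"fingers":-1}
  ]
}}

```text
time_s: 3.35
position: [471.2, -225.6, 119.2]
tool_rot: [[-0.978, 0.209, -0.0], [0.209, 0.978, 0.0], [0.001, 0.0, -1.0]]
wrist_force: [0.5, 0.8, 0.1]
gripper_width: 85.5
```

Run:
```python
from h import *
d=wsnap('w3.png'); print(d['st']['tool_rot'].tolist())
snap('side','s3.png'); crop('s3.png',250,180,370,310,5,'s3a.png')
```

```text
3.35 [ 471.2 -225.6  119.2] [0.5 0.8 0.1] 85.5
[[-0.9779211134479016, 0.20897385039219007, -0.00047510533455862356], [0.20897372052812113, 0.9779212078468472, 0.0003088235710975556], [0.0005291516333701875, 0.0002027205611012079, -0.9999998394514488]]
```

View pics/w3.png

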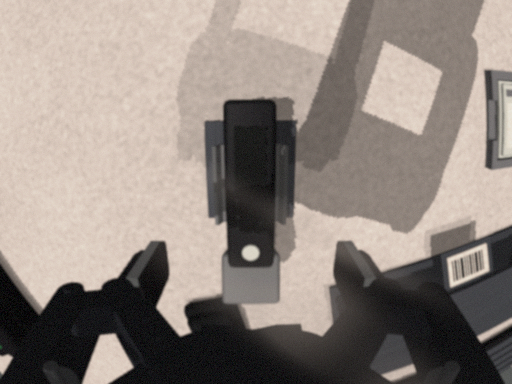

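View pics/s3a.png

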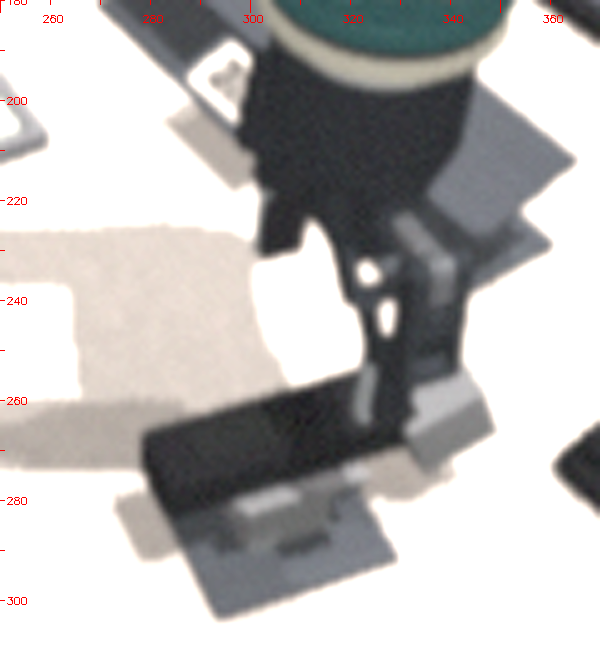

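Emit:
{"method": "carry_out", "body": {
  "increments": [
    {"delta_pos":[0,0,0.05],"twist":[0,0,0],"fingers":-1},
    {"delta_pos":[0,0,0.012],"twist":[0,0,0],"fingers":-1},
    {"delta_pos":[0,0,0],"twist":[0,0,0],"fingers":-1},
    {"delta_pos":[0,0,0],"twist":[0,0,0],"fingers":1},
    {"delta_pos":[0,0,0],"twist":[0,0,0],"fingers":1},
    {"delta_pos":[0,0,0],"twist":[0,0,0],"fingers":1},
    {"delta_pos":[0,0,0],"twist":[0,0,0],"fingers":1},
    {"delta_pos":[0,0,0],"twist":[0,0,0],"fingers":1}
  ]
}}

```text
time_s: 4.45
position: [472.7, -226.1, 60.4]
tool_rot: [[-0.978, 0.208, 0.001], [0.208, 0.978, -0.001], [-0.001, -0.0, -1.0]]
wrist_force: [-2.5, 0.6, 6.5]
gripper_width: 32.8
```

Run:
```python
from h import *
d=wsnap('w4.png'); print(d['st']['tool_rot'].tolist())
snap('side','s4.png'); crop('s4.png',250,180,370,310,5,'s4a.png')
```

```text
4.45 [ 472.7 -226.1   60.4] [-2.5  0.6  6.5] 32.8
[[-0.978059001281018, 0.20832416507392476, 0.0012775990881190127], [0.20832344486592633, 0.9780597565407382, -0.0006745032728605556], [-0.001390083584240727, -0.0003935501542202797, -0.999998956392408]]
```

View pics/s4a.png

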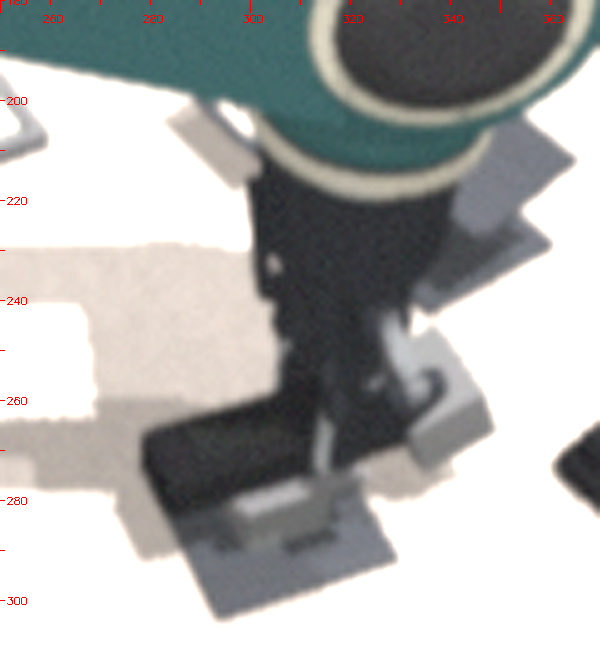

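View pics/w4.png

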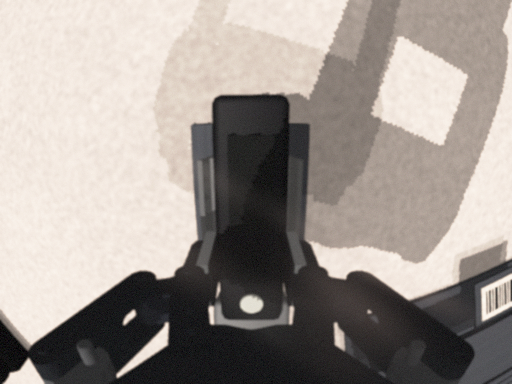

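Add to h.py:
```python
from scipy.spatial.transform import Rotation as Ro
def Rt(yaw,pitch=0,roll=0,basepitch=0):
    # tool down with tool x = -heading(yaw); pitch = nose-down about heading's y (tool y)
    B=np.array([[-1,0,0],[0,1,0],[0,0,-1.]])
    return (Ro.from_euler('z',yaw,degrees=True)*Ro.from_euler('y',pitch,degrees=True)).as_matrix()@B
def plan(p,R,n=None,st=None,vmax=58,wmax=9.5):
    st=st or env.read_state()
    p0=st['position'];R0=st['tool_rot']
    dp=np.asarray(p,float)-p0; rv=Ro.from_matrix(R0.T@R).as_rotvec()
    L=np.linalg.norm(dp);A=np.degrees(np.linalg.norm(rv))
    n=n or max(1,int(np.ceil(max(L/vmax,A/wmax))))
    tw=np.degrees(rv)/n; Rc=R0.copy()
    print('L %.0f A %.1f n %d'%(L,A,n))
    for i in range(n):
        d=Rc.T@dp/n; print('delta',(d/1000).round(4).tolist(),'twist',tw.round(2).tolist())
        Rc=Rc@Ro.from_rotvec(rv/n).as_matrix()
```

```text
(no output)
```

Emit:
{"method": "carry_out", "body": {
  "increments": [
    {"delta_pos":[0,0,-0.008],"twist":[0,0,0],"fingers":1},
    {"delta_pos":[0,0,-0.015],"twist":[0,0,0],"fingers":1},
    {"delta_pos":[0,0,-0.04],"twist":[0,0,0],"fingers":1},
    {"delta_pos":[0,0,-0.05],"twist":[0,0,0],"fingers":1},
    {"delta_pos":[0,0,-0.03],"twist":[0,0,0],"fingers":1},
    {"delta_pos":[0,0,0],"twist":[0,0,0],"fingers":1}
  ]
}}

```text
time_s: 5.3
position: [473.0, -226.2, 205.6]
tool_rot: [[-0.978, 0.208, 0.004], [0.208, 0.978, -0.002], [-0.004, -0.001, -1.0]]
wrist_force: [-0.5, -0.4, -1.6]
gripper_width: 32.5
```

Run:
```python
from h import *
d=wsnap('w5.png')
plan((598.1,267.6,200),Rt(9),9)
```

```text
5.3 [ 473.  -226.2  205.6] [-0.5 -0.4 -1.6] 32.5
L 509 A 21.0 n 9
delta [-0.0022, 0.0565, 0.0003] twist [-0.01, 0.01, -2.34]
delta [-0.0045, 0.0564, 0.0004] twist [-0.01, 0.01, -2.34]
delta [-0.0068, 0.0562, 0.0004] twist [-0.01, 0.01, -2.34]
delta [-0.0091, 0.0558, 0.0004] twist [-0.01, 0.01, -2.34]
delta [-0.0114, 0.0554, 0.0004] twist [-0.01, 0.01, -2.34]
delta [-0.0136, 0.0549, 0.0004] twist [-0.01, 0.01, -2.34]
delta [-0.0159, 0.0543, 0.0004] twist [-0.01, 0.01, -2.34]
delta [-0.0181, 0.0536, 0.0004] twist [-0.01, 0.01, -2.34]
delta [-0.0202, 0.0528, 0.0004] twist [-0.01, 0.01, -2.34]
```

View pics/w5.png

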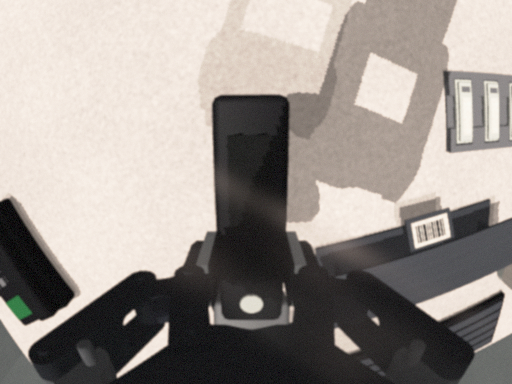

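Emit:
{"method": "carry_out", "body": {
  "increments": [
    {"delta_pos":[-0.002,0.0565,0],"twist":[0,0,-2.34],"fingers":1},
    {"delta_pos":[-0.0045,0.0564,0],"twist":[0,0,-2.34],"fingers":1},
    {"delta_pos":[-0.007,0.0562,0],"twist":[0,0,-2.34],"fingers":1},
    {"delta_pos":[-0.009,0.0558,0],"twist":[0,0,-2.34],"fingers":1},
    {"delta_pos":[-0.0114,0.0554,0],"twist":[0,0,-2.34],"fingers":1},
    {"delta_pos":[-0.0136,0.0549,0],"twist":[0,0,-2.34],"fingers":1},
    {"delta_pos":[-0.016,0.0543,0],"twist":[0,0,-2.34],"fingers":1},
    {"delta_pos":[-0.018,0.0536,0],"twist":[0,0,-2.34],"fingers":1},
    {"delta_pos":[-0.02,0.0528,0],"twist":[0,0,-2.34],"fingers":1},
    {"delta_pos":[0,0,0],"twist":[0,7.3,0],"fingers":1},
    {"delta_pos":[0,0,0],"twist":[0,7.3,0],"fingers":1},
    {"delta_pos":[0,0,0],"twist":[0,7.4,0],"fingers":1}
  ]
}}

```text
time_s: 6.85
position: [597.0, 267.6, 201.0]
tool_rot: [[-0.913, -0.157, -0.375], [-0.146, 0.988, -0.06], [0.38, -0.0, -0.925]]
wrist_force: [-0.4, 0.4, -1.7]
gripper_width: 32.8
```

Run:
```python
from h import *
d=wsnap('w6.png'); print(d['st']['tool_rot'].tolist(), Rt(9,22).tolist())
plan((598.1,267.6,149.8),Rt(9,22))
```

```text
6.85 [597.  267.6 201. ] [-0.4  0.4 -1.7] 32.8
[[-0.9134183231840062, -0.15745486905172942, -0.37533309350977984], [-0.14551066206174668, 0.9875261279184155, -0.060156412000829836], [0.380123156487566, -0.0003330020482727008, -0.9249358221041961]] [[-0.9157686827436737, -0.15643446504023087, -0.36999456462695957], [-0.14504351028309462, 0.9876883405951377, -0.05860138204156147], [0.37460659341591196, 3.469446951953614e-18, -0.9271838545667874]]
L 49 A 0.9 n 1
delta [-0.0198, 0.0004, 0.0449] twist [-0.06, -0.86, -0.0]
```

View pics/w6.png

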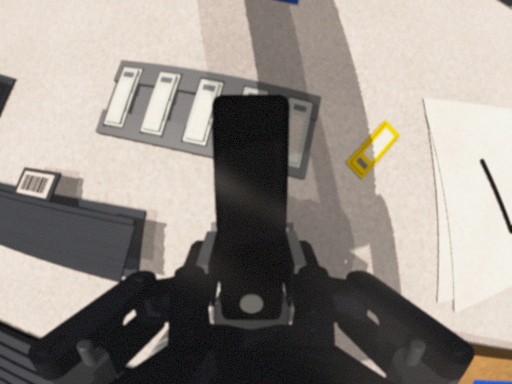

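Emit:
{"method": "carry_out", "body": {
  "increments": [
    {"delta_pos":[-0.01,0,0.0225],"twist":[0,-0.3,0],"fingers":1},
    {"delta_pos":[-0.01,0,0.0225],"twist":[0,-0.2,0],"fingers":1},
    {"delta_pos":[0,0,0],"twist":[0,0,0],"fingers":1},
    {"delta_pos":[0,0,0],"twist":[0,0,0],"fingers":1}
  ]
}}

```text
time_s: 7.4
position: [599.2, 267.8, 153.7]
tool_rot: [[-0.919, -0.157, -0.361], [-0.146, 0.988, -0.057], [0.366, 0.0, -0.931]]
wrist_force: [0.5, 0.5, -0.9]
gripper_width: 32.6
```

Run:
```python
from h import *
d=wsnap('w7.png'); 
plan((598.1,267.6,149.8),Rt(9,22))
snap('side','s7.png');snap('scene','c7.png')
crop('s7.png',190,60,330,190,5,'s7a.png')
crop('c7.png',220,170,400,350,4,'c7a.png')
```

```text
7.4 [599.2 267.8 153.7] [ 0.5  0.5 -0.9] 32.6
L 5 A 0.6 n 1
delta [-0.0004, -0.0001, 0.0045] twist [-0.0, 0.58, 0.04]
```

View pics/s7a.png

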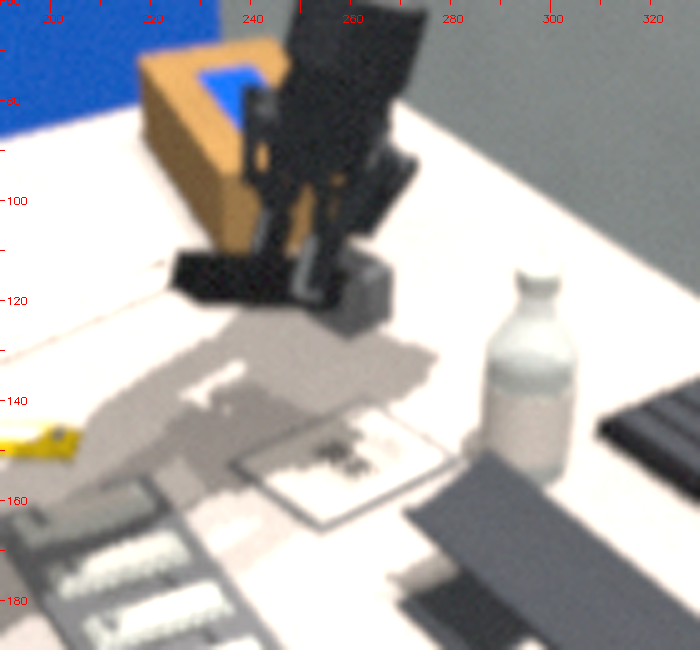

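View pics/c7a.png

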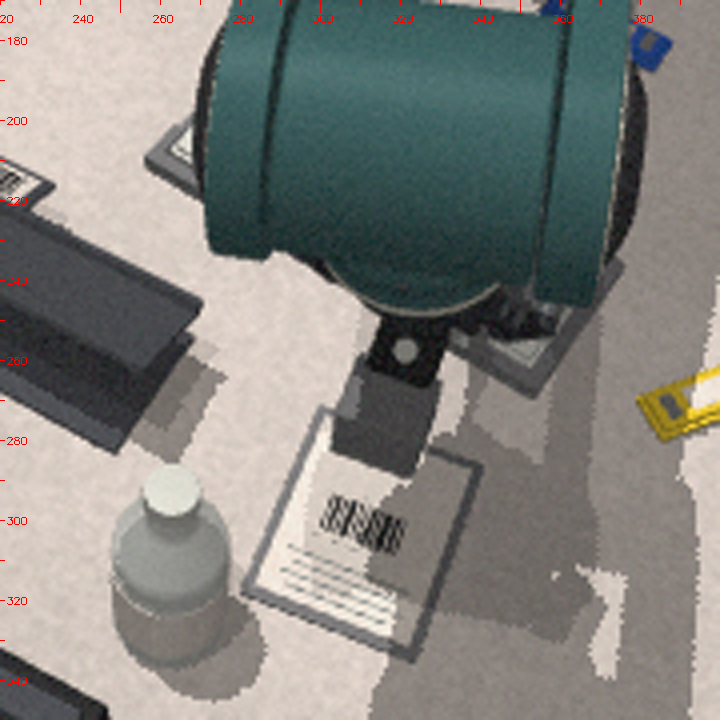

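Run:
```python
from h import *
d=wload('w7.png');st=d['st'];B=np.array([[-1,0,0],[0,1,0],[0,0,-1.]])
Rs=st['tool_rot']@B; o=st['position']-Rs@[16.5,0,10.4]
dot=o+Rs@[42.5,0,26]; print('dot',dot,proj('scene',dot), 'obs 321,257.5')
# same check at rest
print(proj('scene',[498.4,-233,76]),'obs 169.3 148')
W=o+Rs@[83,0,-11]; b=Rs@[np.sin(np.radians(22)),0,-np.cos(np.radians(22))]
t=(5-W[2])/b[2]; print('W',W,'beam',b,'hit',W+t*b,t)
```

```text
dot [628.7 272.5 158.7] [320.9 257. ] obs 321,257.5
[168.8 147.7] obs 169.3 148
W [652.6 276.3 109.4] beam [ 0.  0. -1.] hit [653.5 276.4   5. ] 104.45379241480701
```

Emit:
{"method": "carry_out", "body": {
  "increments": [
    {"delta_pos":[-0.0004,0,0.0045],"twist":[0,0.55,0],"fingers":1},
    {"delta_pos":[0,0,0],"twist":[0,0,0],"fingers":1},
    {"delta_pos":[0,0,0],"twist":[0,0,0],"fingers":1}
  ]
}}

```text
time_s: 7.92
position: [598.0, 267.6, 148.7]
tool_rot: [[-0.915, -0.157, -0.371], [-0.146, 0.988, -0.059], [0.375, -0.0, -0.927]]
wrist_force: [-0.2, 0.3, -2.0]
gripper_width: 32.2
```

Run:
```python
from h import *
st=env.read_state();B=np.array([[-1,0,0],[0,1,0],[0,0,-1.]])
Rs=st['tool_rot']@B; o=st['position']-Rs@[16.5,0,10.4]
W=o+Rs@[83,0,-11]; b=Rs@[np.sin(np.radians(22)),0,-np.cos(np.radians(22))]
t=(5-W[2])/b[2]; print('W',W,'beam',b.round(3),'hit',W+t*b,t)
```

```text
W [650.9 276.  103.9] beam [-0. -0. -1.] hit [650.8 276.    5. ] 98.91215064385513
```

Aimed at the card's middle (hit ≈ (651, 276), 99 mm off). Hold.

Emit:
{"method": "carry_out", "body": {
  "increments": [
    {"delta_pos":[0,0,0],"twist":[0,0,0],"fingers":1},
    {"delta_pos":[0,0,0],"twist":[0,0,0],"fingers":1},
    {"delta_pos":[0,0,0],"twist":[0,0,0],"fingers":1},
    {"delta_pos":[0,0,0],"twist":[0,0,0],"fingers":1},
    {"delta_pos":[0,0,0],"twist":[0,0,0],"fingers":1},
    {"delta_pos":[0,0,0],"twist":[0,0,0],"fingers":1},
    {"delta_pos":[0,0,0],"twist":[0,0,0],"fingers":1},
    {"delta_pos":[0,0,0],"twist":[0,0,0],"fingers":1},
    {"delta_pos":[0,0,0],"twist":[0,0,0],"fingers":1},
    {"delta_pos":[0,0,0],"twist":[0,0,0],"fingers":1},
    {"delta_pos":[0,0,0],"twist":[0,0,0],"fingers":1},
    {"delta_pos":[0,0,0],"twist":[0,0,0],"fingers":1}
  ]
}}

```text
time_s: 9.43
position: [598.0, 267.6, 148.8]
tool_rot: [[-0.915, -0.157, -0.371], [-0.146, 0.988, -0.059], [0.375, -0.0, -0.927]]
wrist_force: [-0.2, 0.4, -1.7]
gripper_width: 32.2
```

Run:
```python
from h import *
st=env.read_state();B=np.array([[-1,0,0],[0,1,0],[0,0,-1.]])
Rs=st['tool_rot']@B; o=st['position']-Rs@[16.5,0,10.4]
W=o+Rs@[83,0,-11]; b=Rs@[np.sin(np.radians(22)),0,-np.cos(np.radians(22))]
t=(5-W[2])/b[2]; print('W',W,'beam',b.round(3),'hit',W+t*b,t)
wsnap('w8.png')
plan((598,267,205),Rt(9,0),3)
```

```text
W [650.9 276.  104. ] beam [-0. -0. -1.] hit [650.8 276.    5. ] 98.99451196365582
9.425 [598.  267.6 148.8] [-0.2  0.4 -1.7] 32.2
L 56 A 22.1 n 3
delta [0.0071, -0.0002, -0.0174] twist [-0.0, -7.35, 0.01]
delta [0.0048, -0.0002, -0.0181] twist [-0.0, -7.35, 0.01]
delta [0.0024, -0.0002, -0.0186] twist [-0.0, -7.35, 0.01]
```

View pics/w8.png

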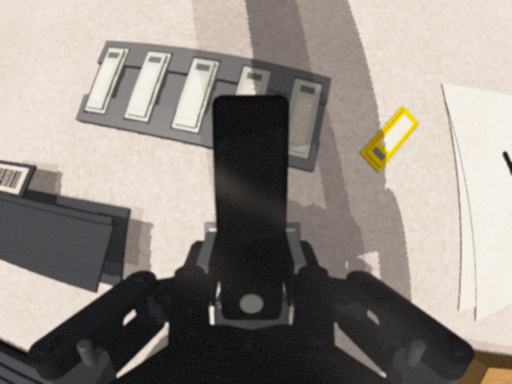

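Emit:
{"method": "carry_out", "body": {
  "increments": [
    {"delta_pos":[0.007,0,-0.0175],"twist":[0,-7.35,0],"fingers":1},
    {"delta_pos":[0.005,0,-0.018],"twist":[0,-7.35,0],"fingers":1},
    {"delta_pos":[0.0024,0,-0.0186],"twist":[0,-7.35,0],"fingers":1},
    {"delta_pos":[0.021,-0.0525,0],"twist":[0,0,2.34],"fingers":1},
    {"delta_pos":[0.019,-0.0532,0],"twist":[0,0,2.34],"fingers":1},
    {"delta_pos":[0.017,-0.054,0],"twist":[0,0,2.34],"fingers":1},
    {"delta_pos":[0.0148,-0.0545,0],"twist":[0,0,2.34],"fingers":1},
    {"delta_pos":[0.0125,-0.0552,0],"twist":[0,0,2.34],"fingers":1},
    {"delta_pos":[0.01,-0.0556,0],"twist":[0,0,2.34],"fingers":1},
    {"delta_pos":[0.008,-0.056,0],"twist":[0,0,2.34],"fingers":1},
    {"delta_pos":[0.0056,-0.0563,0],"twist":[0,0,2.34],"fingers":1},
    {"delta_pos":[0.0034,-0.0565,0],"twist":[0,0,2.34],"fingers":1}
  ]
}}

```text
time_s: 10.98
position: [482.2, -230.0, 205.4]
tool_rot: [[-0.978, 0.21, 0.001], [0.21, 0.978, -0.0], [-0.001, -0.0, -1.0]]
wrist_force: [1.0, 0.5, -2.0]
gripper_width: 32.3
```

Run:
```python
from h import *
wsnap('w9.png')
plan((472.9,-226.1,90),wload('w4.png')['st']['tool_rot'],2)
```

```text
10.975 [ 482.2 -230.   205.4] [ 1.   0.5 -2. ] 32.3
L 116 A 0.4 n 2
delta [0.0048, 0.0036, 0.0575] twist [-0.06, -0.05, -0.18]
delta [0.0048, 0.0036, 0.0575] twist [-0.06, -0.05, -0.18]
```

View pics/w9.png

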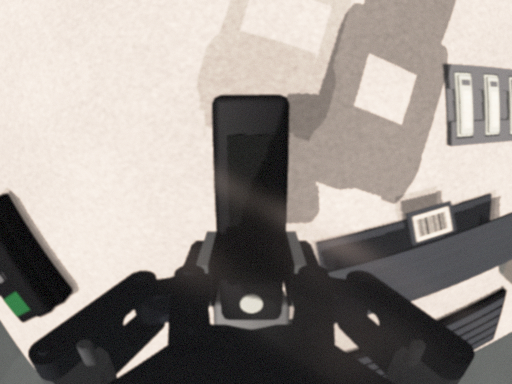

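Emit:
{"method": "carry_out", "body": {
  "increments": [
    {"delta_pos":[0.0096,0.0037,0.05],"twist":[0,0,-0.2],"fingers":1},
    {"delta_pos":[0,0,0.055],"twist":[0,0,0],"fingers":1},
    {"delta_pos":[0,0,0.01],"twist":[0,0,0],"fingers":1},
    {"delta_pos":[0,0,0],"twist":[0,0,0],"fingers":1}
  ]
}}

```text
time_s: 11.52
position: [474.8, -222.8, 91.2]
tool_rot: [[-0.979, 0.205, 0.0], [0.205, 0.979, -0.0], [-0.0, -0.0, -1.0]]
wrist_force: [-0.2, -0.5, -0.6]
gripper_width: 32.3
```

Run:
```python
from h import *
print(env.read_state()['position'])
plan((472.8,-226.1,60.0),wload('w4.png')['st']['tool_rot'],2)
```

```text
[ 474.8 -222.8   91.2]
L 31 A 0.2 n 2
delta [0.0007, -0.0018, 0.0156] twist [0.01, -0.03, 0.1]
delta [0.0007, -0.0018, 0.0156] twist [0.01, -0.03, 0.1]
```

Emit:
{"method": "carry_out", "body": {
  "increments": [
    {"delta_pos":[0.0013,-0.0035,0.005],"twist":[0,0,0.2],"fingers":1},
    {"delta_pos":[0,0,0.005],"twist":[0,0,0],"fingers":1},
    {"delta_pos":[0,0,0],"twist":[0,0,0],"fingers":1},
    {"delta_pos":[0,0,0],"twist":[0,0,0],"fingers":1}
  ]
}}

```text
time_s: 12.02
position: [472.5, -225.9, 80.4]
tool_rot: [[-0.978, 0.208, 0.0], [0.208, 0.978, -0.0], [-0.0, -0.0, -1.0]]
wrist_force: [0.1, -0.1, -1.4]
gripper_width: 32.6
```

Run:
```python
from h import *
print(env.read_state()['position'])
plan((472.8,-226.1,60.0),wload('w4.png')['st']['tool_rot'],2)
```

```text
[ 472.5 -225.9   80.4]
L 20 A 0.1 n 2
delta [-0.0001, -0.0001, 0.0102] twist [0.01, -0.03, 0.0]
delta [-0.0001, -0.0001, 0.0102] twist [0.01, -0.03, 0.0]
```

Emit:
{"method": "carry_out", "body": {
  "increments": [
    {"delta_pos":[0,0,0.01],"twist":[0,0,0],"fingers":1},
    {"delta_pos":[0,0,0.006],"twist":[0,0,0],"fingers":1},
    {"delta_pos":[0,0,0.004],"twist":[0,0,0],"fingers":1},
    {"delta_pos":[0,0,0],"twist":[0,0,0],"fingers":1}
  ]
}}

```text
time_s: 12.52
position: [472.4, -225.8, 60.4]
tool_rot: [[-0.978, 0.208, -0.0], [0.208, 0.978, 0.0], [0.0, 0.0, -1.0]]
wrist_force: [-4.9, 2.5, 6.5]
gripper_width: 32.6
```

Emit:
{"method": "carry_out", "body": {
  "increments": [
    {"delta_pos":[0,0,0],"twist":[0,0,0],"fingers":0.1},
    {"delta_pos":[0,0,0],"twist":[0,0,0],"fingers":-0.3},
    {"delta_pos":[0,0,0],"twist":[0,0,0],"fingers":-1},
    {"delta_pos":[0,0,0],"twist":[0,0,0],"fingers":-1},
    {"delta_pos":[0,0,-0.03],"twist":[0,0,0],"fingers":-1},
    {"delta_pos":[0,0,-0.05],"twist":[0,0,0],"fingers":-1},
    {"delta_pos":[0,0,-0.05],"twist":[0,0,0],"fingers":-1},
    {"delta_pos":[0,0,0],"twist":[0,0,0],"fingers":-1}
  ]
}}

```text
time_s: 13.52
position: [473.7, -226.5, 194.3]
tool_rot: [[-0.978, 0.208, 0.006], [0.208, 0.978, -0.003], [-0.006, -0.002, -1.0]]
wrist_force: [0.1, -0.3, -0.1]
gripper_width: 85.7
```

Run:
```python
from h import *
wsnap('w10.png')
snap('side','s10.png');snap('scene','c10.png')
crop('s10.png',250,180,370,310,5,'s10a.png')
st=env.read_state();print(st['position'])
# tray from scene/side avg
```

```text
13.525 [ 473.7 -226.5  194.3] [ 0.1 -0.3 -0.1] 85.7
[ 472.2 -225.7  189.1]
```

View pics/w10.png

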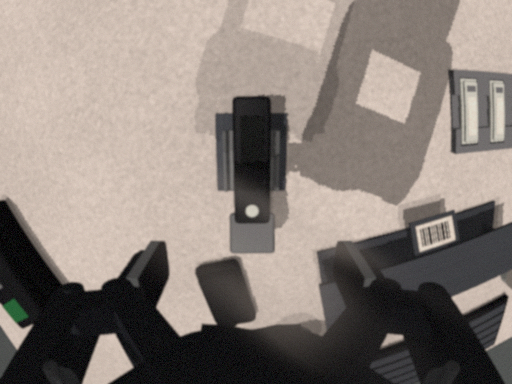

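View pics/s10a.png

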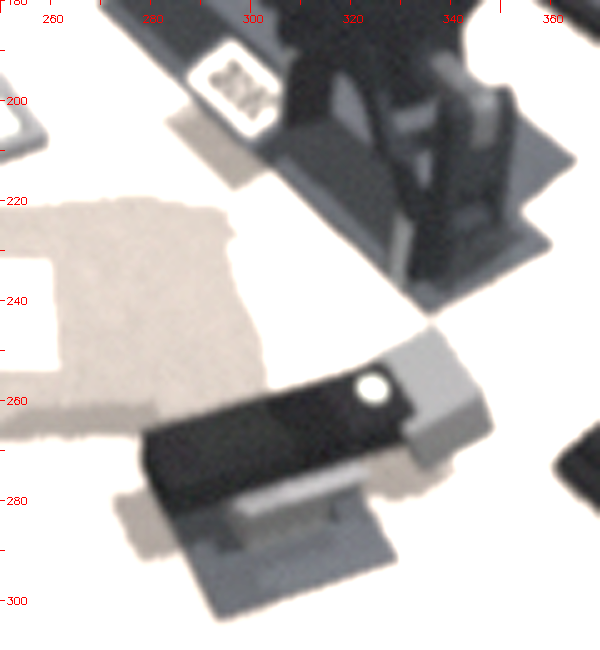

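View pics/c10.png

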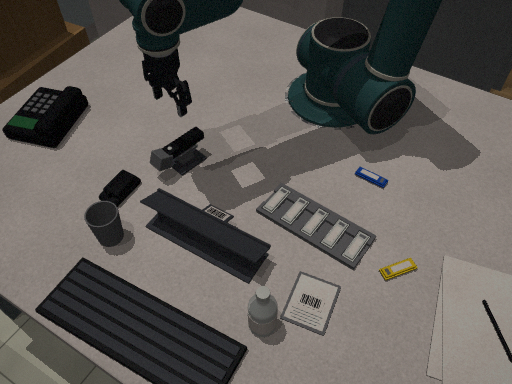

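Run:
```python
from h import *
plan((560,175,280),Rt(-4.6),8)
```

```text
L 420 A 7.4 n 8
delta [-0.0003, 0.0513, -0.0113] twist [0.0, -0.01, -0.93]
delta [-0.0011, 0.0513, -0.0113] twist [0.0, -0.01, -0.93]
delta [-0.002, 0.0512, -0.0114] twist [0.0, -0.01, -0.93]
delta [-0.0028, 0.0512, -0.0114] twist [0.0, -0.01, -0.93]
delta [-0.0036, 0.0512, -0.0114] twist [0.0, -0.01, -0.93]
delta [-0.0044, 0.0511, -0.0114] twist [0.0, -0.01, -0.93]
delta [-0.0053, 0.051, -0.0114] twist [0.0, -0.01, -0.93]
delta [-0.0061, 0.0509, -0.0114] twist [0.0, -0.01, -0.93]
```

Emit:
{"method": "carry_out", "body": {
  "increments": [
    {"delta_pos":[-0.0003,0.0512,-0.0114],"twist":[0,0,-0.93],"fingers":-1},
    {"delta_pos":[-0.001,0.0512,-0.0114],"twist":[0,0,-0.93],"fingers":-1},
    {"delta_pos":[-0.002,0.0512,-0.0114],"twist":[0,0,-0.93],"fingers":-1},
    {"delta_pos":[-0.003,0.0512,-0.0114],"twist":[0,0,-0.93],"fingers":-1},
    {"delta_pos":[-0.0036,0.0512,-0.0114],"twist":[0,0,-0.93],"fingers":-1},
    {"delta_pos":[-0.0044,0.0511,-0.0114],"twist":[0,0,-0.93],"fingers":-1},
    {"delta_pos":[-0.0053,0.051,-0.0114],"twist":[0,0,-0.93],"fingers":-1},
    {"delta_pos":[-0.006,0.0509,-0.0114],"twist":[0,0,-0.93],"fingers":-1},
    {"delta_pos":[0,0,0],"twist":[0,0,0],"fingers":-1},
    {"delta_pos":[0,0,0],"twist":[0,0,0],"fingers":-1}
  ]
}}

```text
time_s: 14.92
position: [559.9, 174.5, 279.7]
tool_rot: [[-0.997, 0.08, -0.002], [0.08, 0.997, -0.001], [0.002, -0.001, -1.0]]
wrist_force: [-0.3, 0.1, 0.2]
gripper_width: 85.8
```

Run:
```python
from h import *
wsnap('w11.png')
crop('w11.png',100,40,400,200,2,'w11a.png')
crop('w11.png',150,40,360,190,3,'w11b.png')
```

```text
14.925 [559.9 174.5 279.7] [-0.3  0.1  0.2] 85.8
```

View pics/w11.png

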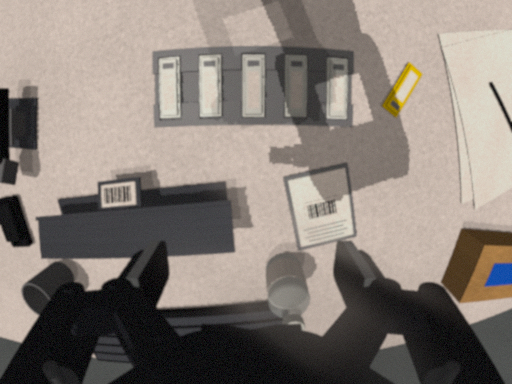

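View pics/w11b.png

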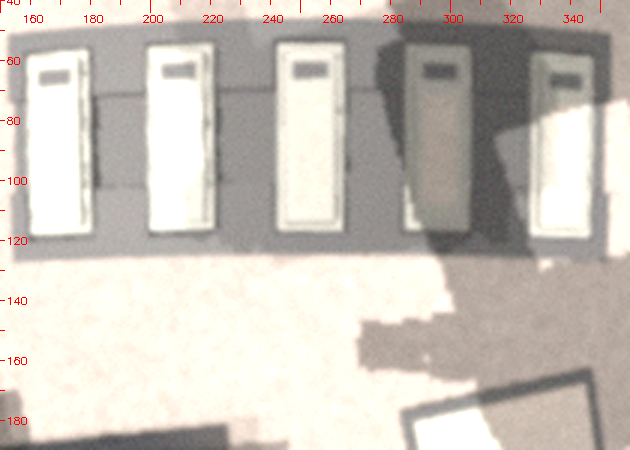

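Run:
```python
from h import *
F='w11.png'
Q={'A':[(27,53),(88,50),(93,234),(30,236)],'B':[(146,45),(213,43),(215,231),(148,233)],'C':[(275,42),(344,42),(345,231),(276,232)],'D':[(404,44),(469,44),(470,231),(404,231)],'E':[(528,53),(592,54),(594,237),(532,239)]}
cs=[]
for k,q in Q.items():
    c=np.array([wonz(F,150+x/3,40+y/3,14.5) for x,y in q]); e=(c[3]-c[0])+(c[2]-c[1])
    print(k,c.mean(0),'L',np.linalg.norm(e)/2,'W',np.linalg.norm(c[1]-c[0]+c[2]-c[3])/2,'yaw',np.degrees(np.arctan2(e[1],e[0]))); cs.append(c.mean(0))
cs=np.array(cs); print(np.diff(cs,axis=0),np.linalg.norm(np.diff(cs,axis=0),axis=1)); d=cs[4]-cs[0];print('tray yaw',np.degrees(np.arctan2(-d[0],d[1])))
crop('w11.png',20,150,250,275,3,'w11c.png')
```

```text
A [452.6  69.7  14.5] L 86.58113586449483 W 30.027094381612947 yaw -4.29548943243881
B [457.3 126.4  14.5] L 87.07083291966806 W 30.70825792631108 yaw -4.446717849332872
C [462.3 184.8  14.5] L 87.21519727241922 W 31.047352266031965 yaw -4.251996369402081
D [466.2 242.2  14.5] L 86.66416726025433 W 30.129755967586824 yaw -3.90531559661777
E [471.8 301.   14.5] L 87.1243203283936 W 30.825391721115516 yaw -2.527716451687354
[[ 4.8 56.7  0. ]
 [ 5.  58.4  0. ]
 [ 3.9 57.4  0. ]
 [ 5.6 58.8  0. ]] [56.9 58.7 57.5 59. ]
tray yaw -4.75472501244061
```

View pics/w11c.png

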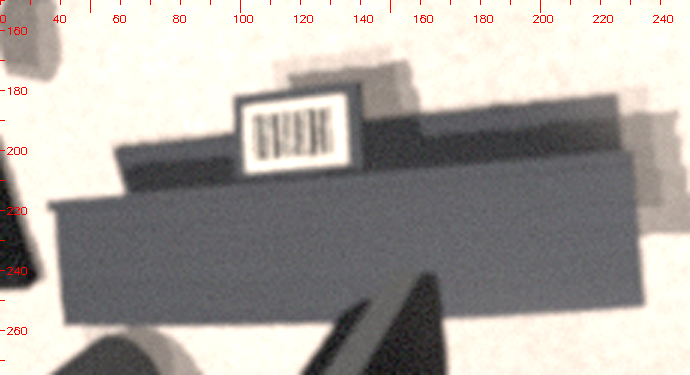

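Run:
```python
from h import *
F='w11.png'; g=lambda x,y:(20+x/3,150+y/3)
a=wonz(F,*g(49,204),63.3);b=wonz(F,*g(633,151),63.3);c=wonz(F,*g(65,325),83.2);d=wonz(F,*g(643,304),83.2)
print(a,b,c,d); 
for p,q,off in((a,b,7.8),(c,d,-57.5)):
    v=q-p; print('yaw',np.degrees(np.arctan2(-v[0],v[1])),'len',np.linalg.norm(v),'mid',(p+q)/2,'ox',((p+q)/2)[0]+off)
L=[wonz(F,*g(*p),z) for p,z in [((241,104),43),((351,92),43),((352,165),55),((245,176),55)]]; print(np.array(L),np.mean(L,0))
L=[wonz(F,*g(*p),49) for p in [((253,112)),((332,107)),((332,155)),((257,160))]]; print('code',np.mean(L,0))
```

```text
[ 613.  -174.7   63.3] [605.6 144.6  63.3] [ 675.3 -172.9   83.2] [668.6 143.6  83.2]
yaw 1.3304959018505493 len 319.3926393626592 mid [609.3 -15.   63.3] ox 617.1069285729018
yaw 1.2158159960745603 len 316.58268427218565 mid [672.  -14.6  83.2] ox 614.4592653423139
[[574.5 -46.5  43. ]
 [573.9  14.1  43. ]
 [605.4  12.9  55. ]
 [607.2 -45.9  55. ]] [590.3 -16.3  49. ]
code [589.9 -17.8  49. ]
```

```bash
cat >> h.py <<'E'
CS={'A':(452.6,69.7),'B':(457.3,126.8),'C':(462.0,184.8),'D':(466.6,242.5),'E':(471.5,300.6)}
SY={'A':-124,'B':-62,'C':0,'D':62,'E':124}
def shelf(x,y,z,o=(617,-15,60),yaw=1.3):
    R=(Ro.from_euler('z',yaw,degrees=True)*Ro.from_euler('y',-22,degrees=True)).as_matrix()
    return np.array(o)+R@[x,y,z]
E
python3 - <<'E'
from h import *
plan((*CS['A'],80),Rt(-4.6))
E
```

```text
L 250 A 0.1 n 5
delta [0.0196, -0.0225, 0.0401] twist [-0.01, -0.02, -0.0]
delta [0.0197, -0.0225, 0.04] twist [-0.01, -0.02, -0.0]
delta [0.0197, -0.0225, 0.04] twist [-0.01, -0.02, -0.0]
delta [0.0197, -0.0225, 0.04] twist [-0.01, -0.02, -0.0]
delta [0.0197, -0.0225, 0.04] twist [-0.01, -0.02, -0.0]
```

Emit:
{"method": "carry_out", "body": {
  "increments": [
    {"delta_pos":[0.0197,-0.0225,0.04],"twist":[0,0,0],"fingers":-0.12},
    {"delta_pos":[0.0197,-0.0225,0.04],"twist":[0,0,0],"fingers":-0.12},
    {"delta_pos":[0.0197,-0.0225,0.04],"twist":[0,0,0],"fingers":-0.12},
    {"delta_pos":[0.0197,-0.0225,0.04],"twist":[0,0,0],"fingers":-0.12},
    {"delta_pos":[0.0197,-0.0225,0.04],"twist":[0,0,0],"fingers":-0.12},
    {"delta_pos":[0,0,0],"twist":[0,0,0],"fingers":-0.12},
    {"delta_pos":[0,0,0],"twist":[0,0,0],"fingers":-0.12}
  ]
}}

```text
time_s: 15.85
position: [453.5, 70.0, 82.1]
tool_rot: [[-0.997, 0.081, 0.001], [0.081, 0.997, 0.0], [-0.001, 0.0, -1.0]]
wrist_force: [0.6, -0.7, -0.2]
gripper_width: 47.7
```

Run:
```python
from h import *
wsnap('w12.png')
plan((*CS['A'],6.5),Rt(-4.6))
```

```text
15.85 [453.5  70.   82.1] [ 0.6 -0.7 -0.2] 47.7
L 76 A 0.1 n 2
delta [0.0007, -0.0004, 0.038] twist [0.01, 0.05, -0.01]
delta [0.0006, -0.0004, 0.038] twist [0.01, 0.05, -0.01]
```

View pics/w12.png

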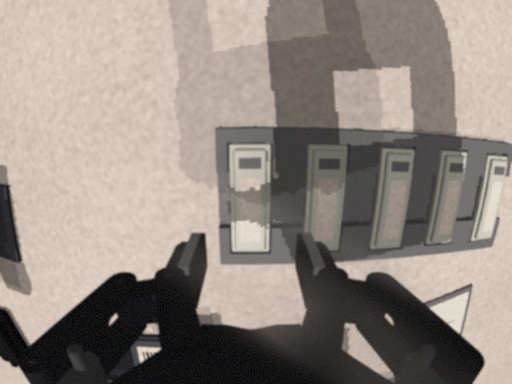

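Emit:
{"method": "carry_out", "body": {
  "increments": [
    {"delta_pos":[0.0012,-0.0005,0.04],"twist":[0,0,0],"fingers":-0.12},
    {"delta_pos":[0,0,0.025],"twist":[0,0,0],"fingers":-0.12},
    {"delta_pos":[0,0,0.01],"twist":[0,0,0],"fingers":-0.12},
    {"delta_pos":[0,0,0],"twist":[0,0,0],"fingers":-0.12},
    {"delta_pos":[0,0,0],"twist":[0,0,0],"fingers":1},
    {"delta_pos":[0,0,0],"twist":[0,0,0],"fingers":1},
    {"delta_pos":[0,0,0],"twist":[0,0,0],"fingers":1}
  ]
}}

```text
time_s: 16.77
position: [452.6, 70.2, 7.9]
tool_rot: [[-0.997, 0.08, 0.002], [0.08, 0.997, 0.0], [-0.002, 0.0, -1.0]]
wrist_force: [-1.6, 0.9, 5.1]
gripper_width: 27.6
```

Run:
```python
from h import *
wsnap('w13.png')
```

```text
16.775 [452.6  70.2   7.9] [-1.6  0.9  5.1] 27.6
```

View pics/w13.png

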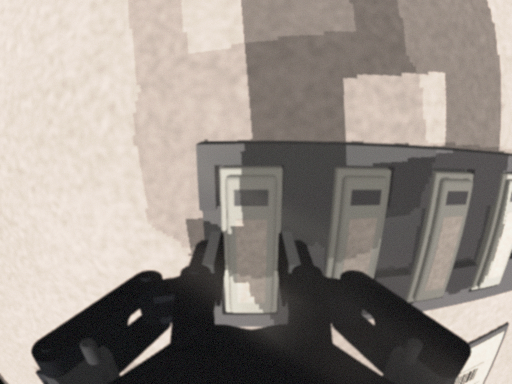

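Emit:
{"method": "carry_out", "body": {
  "increments": [
    {"delta_pos":[0,0,-0.01],"twist":[0,0,0],"fingers":1},
    {"delta_pos":[0,0,-0.03],"twist":[0,0,0],"fingers":1},
    {"delta_pos":[0,0,-0.05],"twist":[0,0,0],"fingers":1},
    {"delta_pos":[0,0,-0.05],"twist":[0,0,0],"fingers":1},
    {"delta_pos":[0,0,-0.02],"twist":[0,0,0],"fingers":1},
    {"delta_pos":[0,0,0],"twist":[0,0,0],"fingers":1}
  ]
}}

```text
time_s: 17.58
position: [452.2, 70.1, 167.5]
tool_rot: [[-0.997, 0.08, 0.002], [0.08, 0.997, 0.0], [-0.002, 0.0, -1.0]]
wrist_force: [0.3, 0.6, -2.0]
gripper_width: 27.6
```

Run:
```python
from h import *
wsnap('w14.png')
p=shelf(46,SY['A'],60); print(p, shelf(46,SY['A'],3))
plan(p,Rt(1.3,-22))
snap('side','s14.png'); crop('s14.png',150,80,310,230,5,'s14a.png')
```

```text
17.575 [452.2  70.1 167.5] [ 0.3  0.6 -2. ] 27.6
[ 640.  -138.5  132.9] [ 661.3 -138.    80. ]
L 283 A 22.8 n 5
delta [-0.0409, -0.0386, 0.0066] twist [-0.23, -4.4, -1.16]
delta [-0.0395, -0.0394, 0.0095] twist [-0.23, -4.4, -1.16]
delta [-0.0378, -0.0402, 0.0123] twist [-0.23, -4.4, -1.16]
delta [-0.036, -0.041, 0.015] twist [-0.23, -4.4, -1.16]
delta [-0.0339, -0.0418, 0.0175] twist [-0.23, -4.4, -1.16]
```

View pics/w14.png

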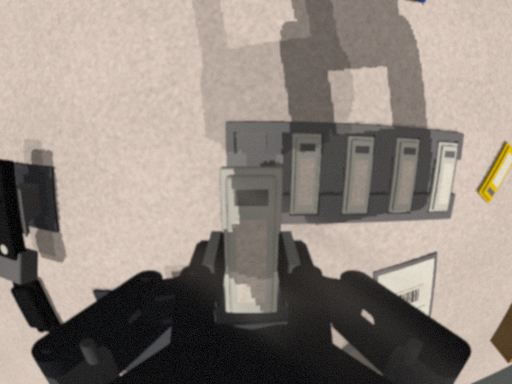

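View pics/s14a.png

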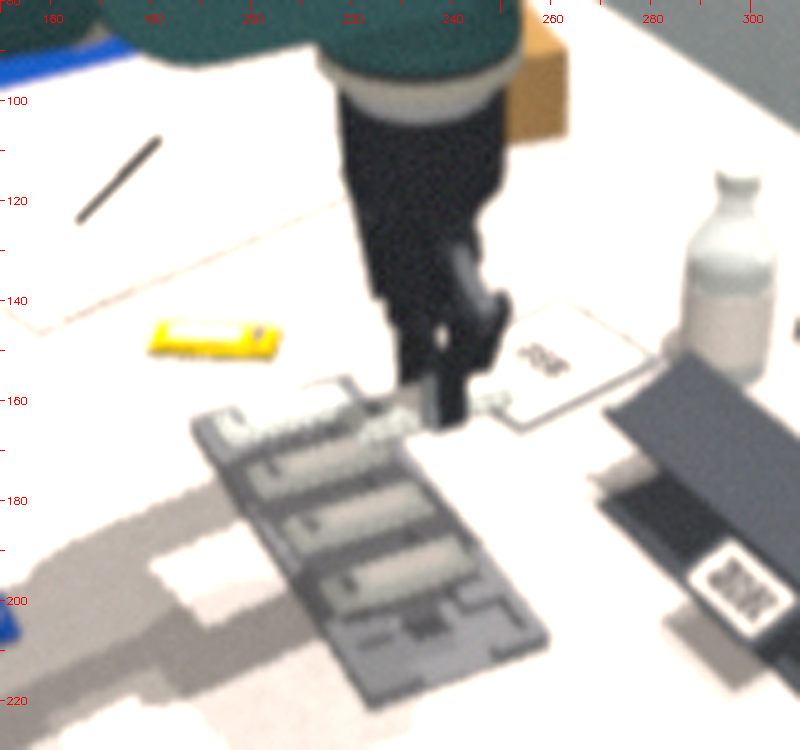

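Run:
```python
from h import *
print(tri(ray('scene',103,212),ray('side',400,203)))
print(onz('scene',103,212,95),onz('side',400,203,95)) 
print(wonz('w2.png',288,304,95))
```

```text
(array([ 752.6, -211.3,   99.5]), [np.float64(1.1444128117925647), np.float64(1.1444128117925911)])
[ 751.4 -215.6   95. ] [ 756.3 -207.9   95. ]
[ 743.9 -219.6   95. ]
```

Emit:
{"method": "carry_out", "body": {
  "increments": [
    {"delta_pos":[-0.041,-0.0386,0.0066],"twist":[-0.23,-4.4,-1.16],"fingers":1},
    {"delta_pos":[-0.0395,-0.0394,0.0095],"twist":[-0.23,-4.4,-1.16],"fingers":1},
    {"delta_pos":[-0.0378,-0.04,0.012],"twist":[-0.23,-4.4,-1.16],"fingers":1},
    {"delta_pos":[-0.036,-0.041,0.015],"twist":[-0.23,-4.4,-1.16],"fingers":1},
    {"delta_pos":[-0.034,-0.042,0.0175],"twist":[-0.23,-4.4,-1.16],"fingers":1},
    {"delta_pos":[0,0,0],"twist":[0,0,0],"fingers":1},
    {"delta_pos":[0,0,0],"twist":[0,0,0],"fingers":1}
  ]
}}

```text
time_s: 18.55
position: [639.4, -138.1, 131.8]
tool_rot: [[-0.928, -0.022, 0.372], [-0.02, 1.0, 0.01], [-0.372, 0.001, -0.928]]
wrist_force: [0.7, -0.2, -0.1]
gripper_width: 27.7
```

Run:
```python
from h import *
wsnap('w15.png')
plan(shelf(47,SY['A'],8),Rt(1.3,-22))
```

```text
18.55 [ 639.4 -138.1  131.8] [ 0.7 -0.2 -0.1] 27.7
L 52 A 0.1 n 1
delta [-0.0015, -0.0009, 0.0519] twist [0.06, -0.1, -0.02]
```

View pics/w15.png

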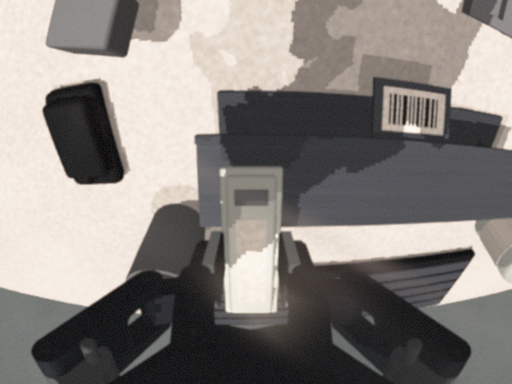

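Emit:
{"method": "carry_out", "body": {
  "increments": [
    {"delta_pos":[-0.0015,-0.0009,0.03],"twist":[0,0,0],"fingers":1},
    {"delta_pos":[0,0,0.016],"twist":[0,0,0],"fingers":1},
    {"delta_pos":[0,0,0.005],"twist":[0,0,0],"fingers":1},
    {"delta_pos":[0,0,0],"twist":[0,0,0],"fingers":1},
    {"delta_pos":[0,0,0],"twist":[0,0,0],"fingers":1}
  ]
}}

```text
time_s: 19.23
position: [661.0, -138.8, 87.9]
tool_rot: [[-0.926, -0.023, 0.376], [-0.021, 1.0, 0.009], [-0.376, 0.0, -0.927]]
wrist_force: [0.8, 0.4, -0.4]
gripper_width: 27.6
```

```bash
cat >> h.py <<'E'
def inshelf(p=None):
    p=env.read_state()['position'] if p is None else p
    R=(Ro.from_euler('z',1.3,degrees=True)*Ro.from_euler('y',-22,degrees=True)).as_matrix()
    return R.T@(p-np.array([617,-15,60]))
E
python3 - <<'E'
from h import *
wsnap('w16.png'); print(inshelf())
snap('side','s16.png'); crop('s16.png',260,130,380,250,5,'s16a.png')
E
```

```text
19.225 [ 661.  -138.8   87.9] [ 0.8  0.4 -0.4] 27.6
[  48.6 -124.9   10.5]
```

View pics/w16.png

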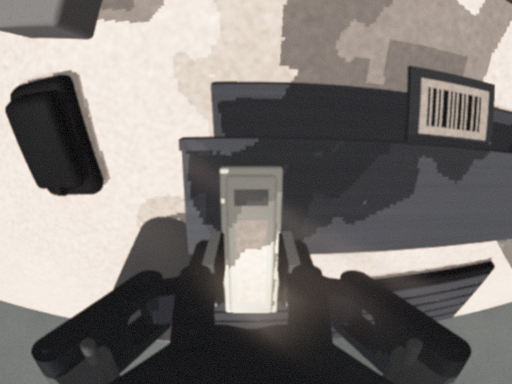

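View pics/s16a.png

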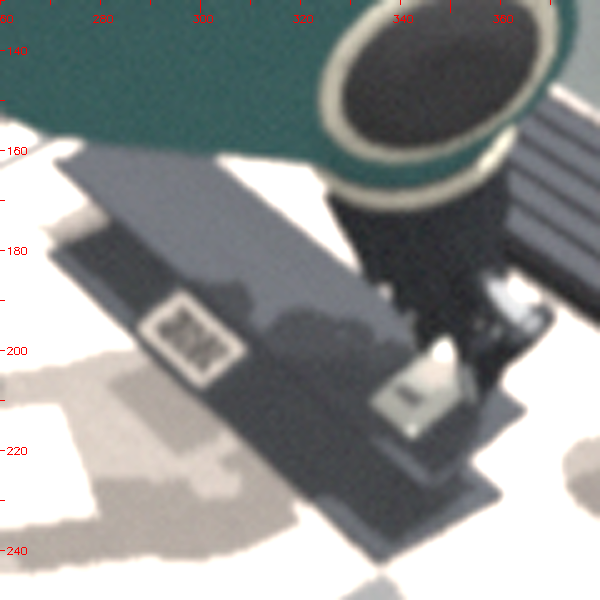

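Run:
```python
from h import *
d=wload('w16.png')
for p in[(-6,-125,6),(0,-125,6),(0,-125,0),(48.6-43,-125,10.5+4),(48.6-43,-125,10.5+6.6),(48.6-40,-125,10.5+11)]: print(p,wproj(shelf(*p),d['s'],d['st']))
for p in[(-6,-160,6),(62,-160,0)]: print(p,wproj(shelf(*p),d['s'],d['st']))
crop('w16.png',170,120,330,270,5,'w16a.png')
```

```text
(-6, -125, 6) [251.8 142.8]
(0, -125, 6) [251.8 154.7]
(0, -125, 0) [251.8 152.6]
(5.600000000000001, -125, 14.5) [251.8 169.4]
(5.600000000000001, -125, 17.1) [251.9 170.7]
(8.600000000000001, -125, 21.5) [251.9 179.3]
(-6, -160, 6) [182.3 143.7]
(62, -160, 0) [192.8 257.1]
```

View pics/w16a.png

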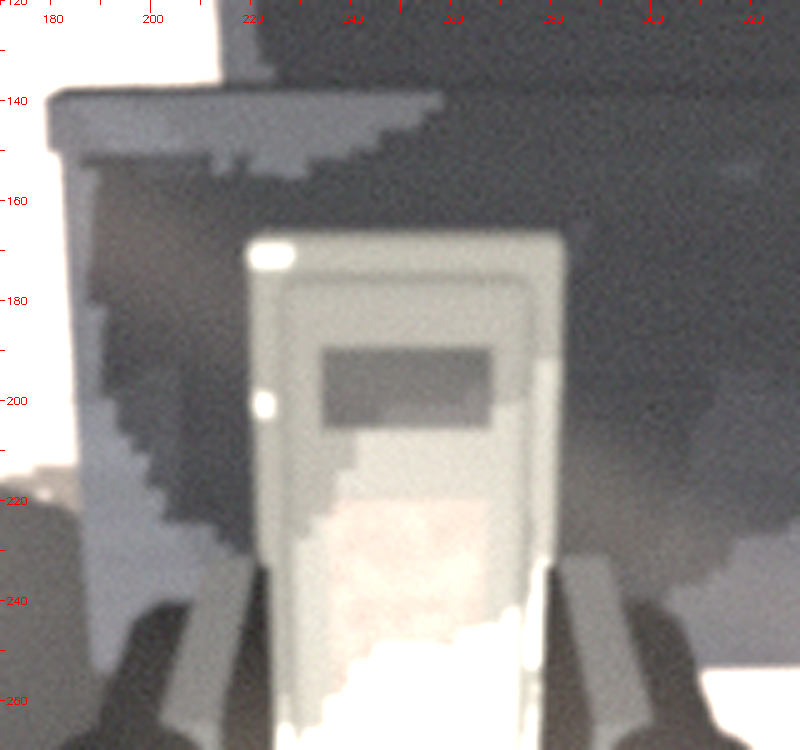

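Emit:
{"method": "carry_out", "body": {
  "increments": [
    {"delta_pos":[0.002,0,0.004],"twist":[0,0,0],"fingers":1},
    {"delta_pos":[0.002,0,0.002],"twist":[0,0,0],"fingers":1},
    {"delta_pos":[0,0,0],"twist":[0,0,0],"fingers":1},
    {"delta_pos":[0,0,0],"twist":[0,0,0],"fingers":1}
  ]
}}

```text
time_s: 19.82
position: [659.6, -138.9, 80.3]
tool_rot: [[-0.927, -0.022, 0.375], [-0.021, 1.0, 0.009], [-0.376, 0.0, -0.927]]
wrist_force: [-1.0, 1.0, 4.9]
gripper_width: 27.5
```

Run:
```python
from h import *
wsnap('w17.png'); print(inshelf())
crop('w17.png',170,120,330,270,5,'w17a.png')
```

```text
19.825 [ 659.6 -138.9   80.3] [-1.   1.   4.9] 27.5
[  44.4 -124.8    3.9]
```

View pics/w17a.png

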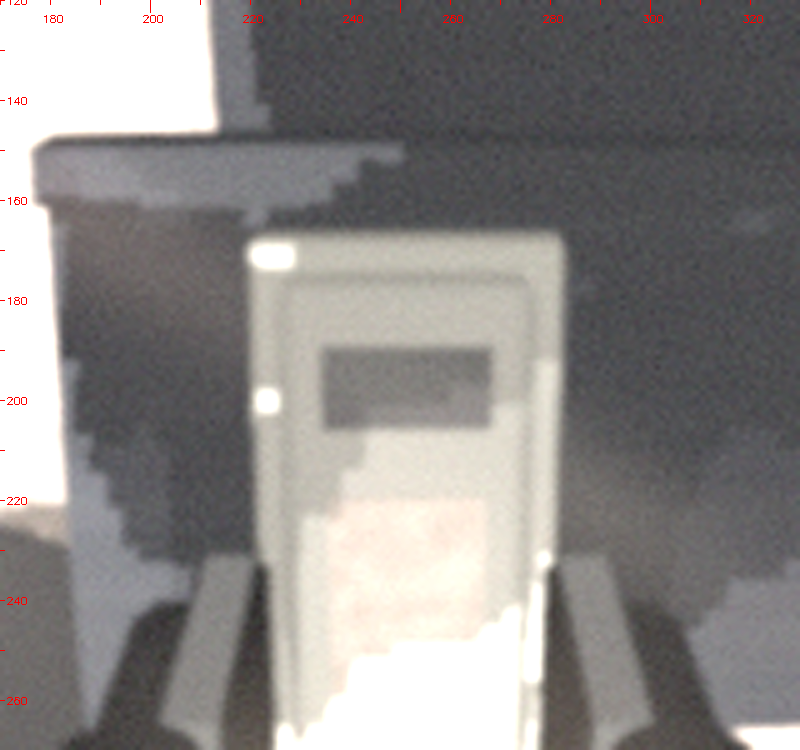

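Emit:
{"method": "carry_out", "body": {
  "increments": [
    {"delta_pos":[0.0015,0,0],"twist":[0,0,0],"fingers":1},
    {"delta_pos":[0,0,0],"twist":[0,0,0],"fingers":1}
  ]
}}

```text
time_s: 20.12
position: [658.2, -139.0, 79.8]
tool_rot: [[-0.926, -0.022, 0.376], [-0.021, 1.0, 0.008], [-0.376, 0.0, -0.927]]
wrist_force: [-0.5, -0.7, 5.2]
gripper_width: 27.5
```

Emit:
{"method": "carry_out", "body": {
  "increments": [
    {"delta_pos":[0.001,0,0],"twist":[0,0,0],"fingers":1},
    {"delta_pos":[0,0,0],"twist":[0,0,0],"fingers":1}
  ]
}}

```text
time_s: 20.38
position: [657.2, -139.1, 79.4]
tool_rot: [[-0.926, -0.022, 0.376], [-0.021, 1.0, 0.008], [-0.376, 0.0, -0.927]]
wrist_force: [0.5, 0.8, 5.2]
gripper_width: 27.7
```

Emit:
{"method": "carry_out", "body": {
  "increments": [
    {"delta_pos":[0.001,0,0],"twist":[0,0,0],"fingers":1},
    {"delta_pos":[0,0,0],"twist":[0,0,0],"fingers":1}
  ]
}}

```text
time_s: 20.62
position: [656.9, -139.1, 79.3]
tool_rot: [[-0.926, -0.022, 0.377], [-0.021, 1.0, 0.008], [-0.377, -0.0, -0.926]]
wrist_force: [7.5, -0.0, 3.1]
gripper_width: 27.6
```

Run:
```python
from h import *
wsnap('w18.png'); print(inshelf())
crop('w18.png',170,120,330,270,5,'w18a.png')
```

```text
20.625 [ 656.9 -139.1   79.3] [ 7.5 -0.   3.1] 27.6
[  41.6 -124.9    4. ]
```

View pics/w18a.png

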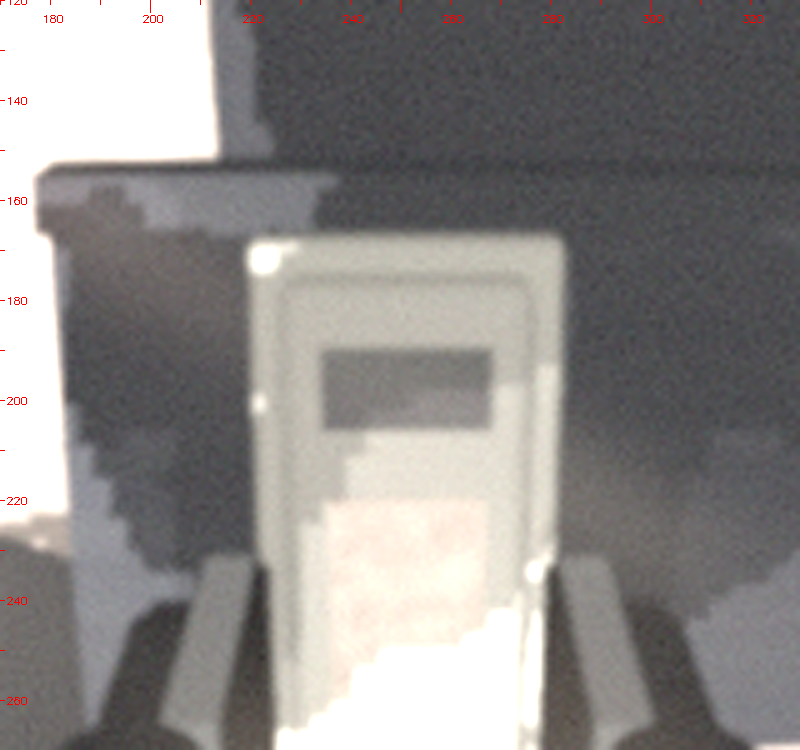

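Emit:
{"method": "carry_out", "body": {
  "increments": [
    {"delta_pos":[-0.0005,0,-0.0003],"twist":[0,0,0],"fingers":1},
    {"delta_pos":[0,0,0],"twist":[0,0,0],"fingers":0.2},
    {"delta_pos":[0,0,0],"twist":[0,0,0],"fingers":0.0},
    {"delta_pos":[0,0,0],"twist":[0,0,0],"fingers":-0.1},
    {"delta_pos":[0,0,0],"twist":[0,0,0],"fingers":-0.12},
    {"delta_pos":[0,0,-0.02],"twist":[0,0,0],"fingers":-0.12},
    {"delta_pos":[0,0,-0.05],"twist":[0,0,0],"fingers":-0.12},
    {"delta_pos":[0,0,-0.03],"twist":[0,0,0],"fingers":-0.12}
  ]
}}

```text
time_s: 21.68
position: [618.5, -139.9, 175.6]
tool_rot: [[-0.926, -0.022, 0.377], [-0.021, 1.0, 0.008], [-0.377, -0.001, -0.926]]
wrist_force: [-0.6, 0.1, 0.1]
gripper_width: 47.8
```

Run:
```python
from h import *
wsnap('w19.png'); print(inshelf())
plan((*CS['B'],120),Rt(-4.6))
```

```text
21.675 [ 618.5 -139.9  175.6] [-0.6  0.1  0.1] 47.8
[  43.8 -125.3  111.3]
L 318 A 23.2 n 6
delta [0.0277, 0.0451, -0.0008] twist [0.17, 3.73, 0.97]
delta [0.0285, 0.0446, 0.0009] twist [0.17, 3.73, 0.97]
delta [0.0291, 0.0442, 0.0027] twist [0.17, 3.73, 0.97]
delta [0.0296, 0.0437, 0.0044] twist [0.17, 3.73, 0.97]
delta [0.03, 0.0432, 0.0062] twist [0.17, 3.73, 0.97]
delta [0.0303, 0.0427, 0.0081] twist [0.17, 3.73, 0.97]
```

View pics/w19.png

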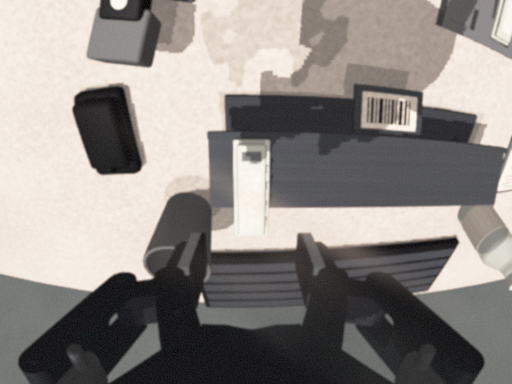

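Emit:
{"method": "carry_out", "body": {
  "increments": [
    {"delta_pos":[0.0277,0.0451,-0.0008],"twist":[0.17,3.73,0.97],"fingers":-0.12},
    {"delta_pos":[0.0285,0.0446,0.001],"twist":[0.17,3.73,0.97],"fingers":-0.12},
    {"delta_pos":[0.029,0.0442,0.0027],"twist":[0.17,3.73,0.97],"fingers":-0.12},
    {"delta_pos":[0.0296,0.0437,0.0044],"twist":[0.17,3.73,0.97],"fingers":-0.12},
    {"delta_pos":[0.03,0.0432,0.0062],"twist":[0.17,3.73,0.97],"fingers":-0.12},
    {"delta_pos":[0.03,0.0427,0.008],"twist":[0.17,3.73,0.97],"fingers":-0.12},
    {"delta_pos":[0,0,0],"twist":[0,0,0],"fingers":-0.12},
    {"delta_pos":[0,0,0],"twist":[0,0,0],"fingers":-0.12}
  ]
}}

```text
time_s: 22.72
position: [457.6, 127.2, 114.9]
tool_rot: [[-0.997, 0.079, -0.005], [0.079, 0.997, 0.002], [0.005, 0.002, -1.0]]
wrist_force: [-0.2, 0.0, 0.0]
gripper_width: 47.9
```

Run:
```python
from h import *
wsnap('w20.png')
plan((*CS['B'],6.5),Rt(-4.6))
```

```text
22.725 [457.6 127.2 114.9] [-0.2  0.   0. ] 47.9
L 108 A 0.3 n 2
delta [-0.0, -0.0001, 0.0542] twist [0.06, -0.15, 0.0]
delta [0.0001, -0.0001, 0.0542] twist [0.06, -0.15, 0.0]
```

View pics/w20.png

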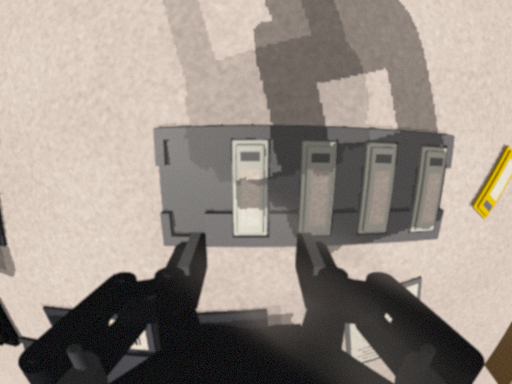

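Emit:
{"method": "carry_out", "body": {
  "increments": [
    {"delta_pos":[0,0,0.055],"twist":[0,-0.2,0],"fingers":-0.12},
    {"delta_pos":[0,0,0.035],"twist":[0,0,0],"fingers":-0.12},
    {"delta_pos":[0,0,0.0175],"twist":[0,0,0],"fingers":-0.12},
    {"delta_pos":[0,0,0],"twist":[0,0,0],"fingers":-0.12},
    {"delta_pos":[0,0,0],"twist":[0,0,0],"fingers":1},
    {"delta_pos":[0,0,0],"twist":[0,0,0],"fingers":1},
    {"delta_pos":[0,0,0],"twist":[0,0,0],"fingers":1}
  ]
}}

```text
time_s: 23.65
position: [458.0, 127.7, 8.4]
tool_rot: [[-0.997, 0.08, -0.0], [0.08, 0.997, 0.003], [0.0, 0.002, -1.0]]
wrist_force: [-1.0, -0.6, 7.6]
gripper_width: 27.9
```

Emit:
{"method": "carry_out", "body": {
  "increments": [
    {"delta_pos":[0,0,-0.01],"twist":[0,0,0],"fingers":1},
    {"delta_pos":[0,0,-0.03],"twist":[0,0,0],"fingers":1},
    {"delta_pos":[0,0,-0.05],"twist":[0,0,0],"fingers":1},
    {"delta_pos":[0,0,-0.05],"twist":[0,0,0],"fingers":1},
    {"delta_pos":[0,0,-0.02],"twist":[0,0,0],"fingers":1},
    {"delta_pos":[0,0,0],"twist":[0,0,0],"fingers":1},
    {"delta_pos":[0,0,0],"twist":[0,0,0],"fingers":1}
  ]
}}

```text
time_s: 24.52
position: [456.8, 127.1, 164.9]
tool_rot: [[-0.997, 0.08, -0.005], [0.08, 0.997, 0.002], [0.005, 0.001, -1.0]]
wrist_force: [-0.1, -0.1, -1.3]
gripper_width: 27.7
```

Run:
```python
from h import *
wsnap('w21.png')
plan(shelf(46,SY['B'],60),Rt(1.3,-22))
```

```text
24.525 [456.8 127.1 164.9] [-0.1 -0.1 -1.3] 27.7
L 275 A 23.1 n 5
delta [-0.0395, -0.0377, 0.0061] twist [-0.21, -4.46, -1.16]
delta [-0.0382, -0.0385, 0.009] twist [-0.21, -4.46, -1.16]
delta [-0.0366, -0.0393, 0.0118] twist [-0.21, -4.46, -1.16]
delta [-0.0347, -0.0401, 0.0144] twist [-0.21, -4.46, -1.16]
delta [-0.0327, -0.0408, 0.0169] twist [-0.21, -4.46, -1.16]
```

View pics/w21.png

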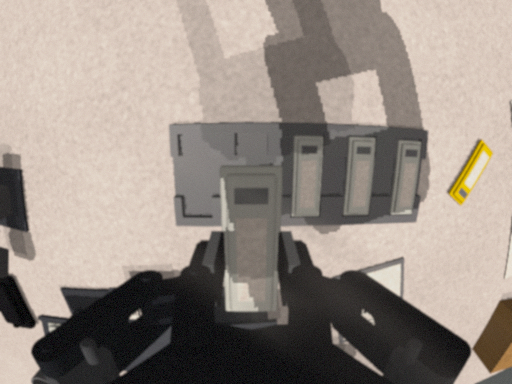

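Emit:
{"method": "carry_out", "body": {
  "increments": [
    {"delta_pos":[-0.0395,-0.0377,0.006],"twist":[-0.21,-4.46,-1.16],"fingers":1},
    {"delta_pos":[-0.0382,-0.0385,0.009],"twist":[-0.21,-4.46,-1.16],"fingers":1},
    {"delta_pos":[-0.0366,-0.0393,0.0118],"twist":[-0.21,-4.46,-1.16],"fingers":1},
    {"delta_pos":[-0.0347,-0.04,0.0144],"twist":[-0.21,-4.46,-1.16],"fingers":1},
    {"delta_pos":[-0.0327,-0.0408,0.017],"twist":[-0.21,-4.46,-1.16],"fingers":1},
    {"delta_pos":[0,0,0.02],"twist":[0,0,0],"fingers":1},
    {"delta_pos":[0,0,0.01],"twist":[0,0,0],"fingers":1},
    {"delta_pos":[0,0,0],"twist":[0,0,0],"fingers":1},
    {"delta_pos":[0,0,0],"twist":[0,0,0],"fingers":1}
  ]
}}

```text
time_s: 25.7
position: [650.6, -75.2, 107.7]
tool_rot: [[-0.926, -0.023, 0.377], [-0.021, 1.0, 0.009], [-0.377, 0.001, -0.926]]
wrist_force: [0.4, -0.6, -0.3]
gripper_width: 27.8
```

Run:
```python
from h import *
wsnap('w22.png'); print(inshelf())
plan(shelf(44.5,SY['B'],7),Rt(1.3,-22),1)
```

```text
25.7 [650.6 -75.2 107.7] [ 0.4 -0.6 -0.3] 27.8
[ 47.9 -61.   32.3]
L 26 A 0.2 n 1
delta [0.0035, -0.001, 0.0253] twist [0.03, 0.19, 0.02]
```

View pics/w22.png

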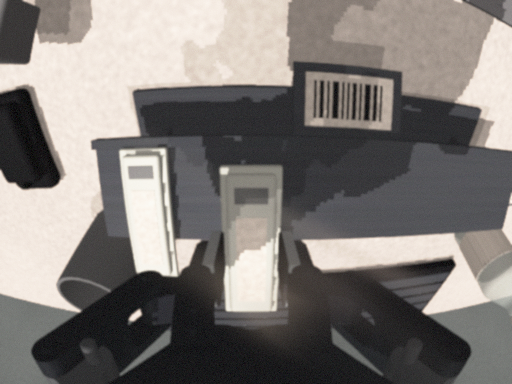

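Emit:
{"method": "carry_out", "body": {
  "increments": [
    {"delta_pos":[0.0035,-0.001,0.015],"twist":[0,0.2,0],"fingers":1},
    {"delta_pos":[0,0,0.009],"twist":[0,0,0],"fingers":1},
    {"delta_pos":[0,0,0.003],"twist":[0,0,0],"fingers":1},
    {"delta_pos":[0,0,0],"twist":[0,0,0],"fingers":1},
    {"delta_pos":[0,0,0],"twist":[0,0,0],"fingers":1}
  ]
}}

```text
time_s: 26.38
position: [657.5, -76.8, 80.6]
tool_rot: [[-0.927, -0.022, 0.373], [-0.02, 1.0, 0.009], [-0.374, 0.001, -0.928]]
wrist_force: [-0.5, -0.0, 0.3]
gripper_width: 27.7
```

Run:
```python
from h import *
print(inshelf())
```

```text
[ 44.  -62.7   4.4]
```

Emit:
{"method": "carry_out", "body": {
  "increments": [
    {"delta_pos":[0.001,0,0.001],"twist":[0,-0.15,0],"fingers":1},
    {"delta_pos":[0,0,0],"twist":[0,0,0],"fingers":1},
    {"delta_pos":[0.001,0,0],"twist":[0,0,0],"fingers":1},
    {"delta_pos":[0,0,0],"twist":[0,0,0],"fingers":1}
  ]
}}

```text
time_s: 26.88
position: [656.8, -76.9, 80.2]
tool_rot: [[-0.925, -0.022, 0.378], [-0.02, 1.0, 0.009], [-0.378, 0.0, -0.926]]
wrist_force: [1.8, -0.1, 5.6]
gripper_width: 27.5
```

Run:
```python
from h import *
print(inshelf())
```

```text
[ 43.2 -62.8   4.4]
```

Emit:
{"method": "carry_out", "body": {
  "increments": [
    {"delta_pos":[0.001,0,0],"twist":[0,0,0],"fingers":1},
    {"delta_pos":[0,0,0],"twist":[0,0,0],"fingers":1}
  ]
}}

```text
time_s: 27.12
position: [656.2, -77.0, 80.0]
tool_rot: [[-0.925, -0.022, 0.379], [-0.02, 1.0, 0.009], [-0.379, 0.0, -0.925]]
wrist_force: [4.7, 0.3, 5.8]
gripper_width: 28.0
```

Run:
```python
from h import *
wsnap('w23.png');print(inshelf());crop('w23.png',170,120,330,270,5,'w23a.png')
```

```text
27.125 [656.2 -77.   80. ] [4.7 0.3 5.8] 28.0
[ 42.5 -62.9   4.4]
```

View pics/w23a.png

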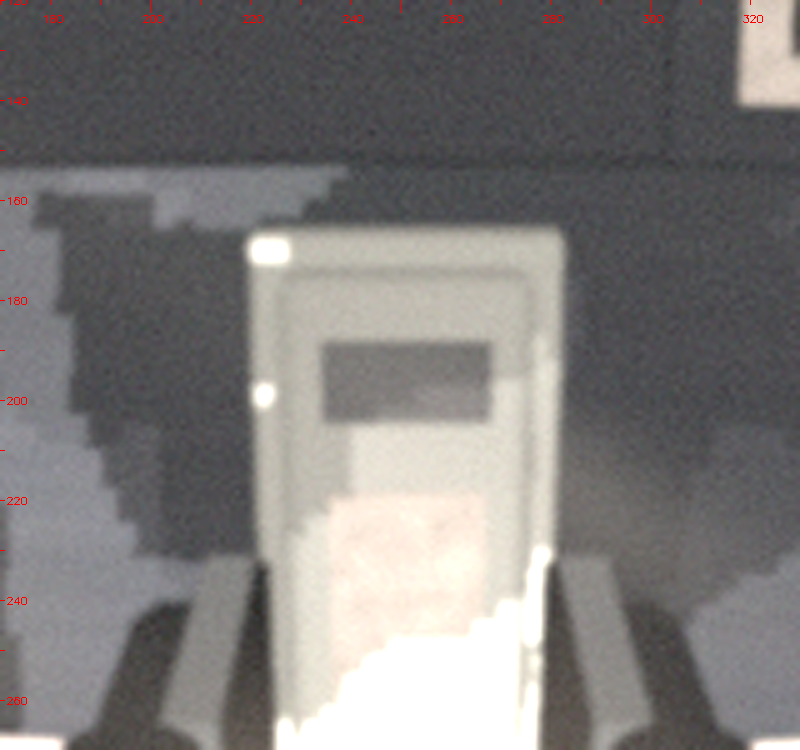

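At the lip. Release and go for C.

Emit:
{"method": "carry_out", "body": {
  "increments": [
    {"delta_pos":[-0.0005,0,-0.0003],"twist":[0,0,0],"fingers":1},
    {"delta_pos":[0,0,0],"twist":[0,0,0],"fingers":0.2},
    {"delta_pos":[0,0,0],"twist":[0,0,0],"fingers":0.0},
    {"delta_pos":[0,0,0],"twist":[0,0,0],"fingers":-0.1},
    {"delta_pos":[0,0,0],"twist":[0,0,0],"fingers":-0.12},
    {"delta_pos":[0,0,-0.02],"twist":[0,0,0],"fingers":-0.12},
    {"delta_pos":[0,0,-0.05],"twist":[0,0,0],"fingers":-0.12},
    {"delta_pos":[0,0,-0.03],"twist":[0,0,0],"fingers":-0.12},
    {"delta_pos":[0,0,0],"twist":[0,0,0],"fingers":-0.12}
  ]
}}

```text
time_s: 28.3
position: [618.0, -78.0, 176.4]
tool_rot: [[-0.924, -0.022, 0.381], [-0.021, 1.0, 0.008], [-0.381, -0.001, -0.925]]
wrist_force: [-0.4, 0.6, -0.1]
gripper_width: 47.8
```

Run:
```python
from h import *
wsnap('w24.png')
plan((*CS['C'],120),Rt(-4.6))
```

```text
28.3 [618.  -78.  176.4] [-0.4  0.6 -0.1] 47.8
L 310 A 23.0 n 6
delta [0.0266, 0.0443, -0.0011] twist [0.19, 3.71, 0.97]
delta [0.0273, 0.0439, 0.0005] twist [0.19, 3.71, 0.97]
delta [0.028, 0.0434, 0.0021] twist [0.19, 3.71, 0.97]
delta [0.0285, 0.043, 0.0038] twist [0.19, 3.71, 0.97]
delta [0.0289, 0.0425, 0.0055] twist [0.19, 3.71, 0.97]
delta [0.0292, 0.042, 0.0073] twist [0.19, 3.71, 0.97]
```

View pics/w24.png

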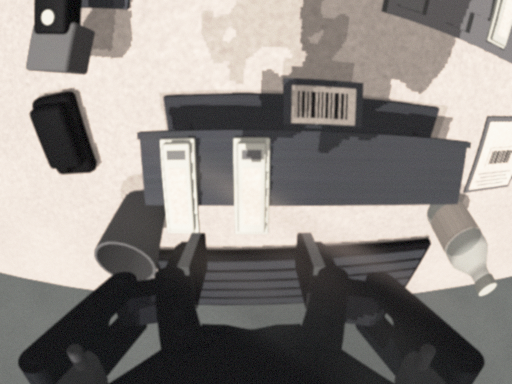

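Emit:
{"method": "carry_out", "body": {
  "increments": [
    {"delta_pos":[0.0266,0.0443,-0.001],"twist":[0.19,3.71,0.97],"fingers":-0.12},
    {"delta_pos":[0.0273,0.0439,0.0005],"twist":[0.19,3.71,0.97],"fingers":-0.12},
    {"delta_pos":[0.028,0.0434,0.002],"twist":[0.19,3.71,0.97],"fingers":-0.12},
    {"delta_pos":[0.0285,0.043,0.0038],"twist":[0.19,3.71,0.97],"fingers":-0.12},
    {"delta_pos":[0.0289,0.0425,0.0055],"twist":[0.19,3.71,0.97],"fingers":-0.12},
    {"delta_pos":[0.0292,0.042,0.0073],"twist":[0.19,3.71,0.97],"fingers":-0.12},
    {"delta_pos":[0,0,0],"twist":[0,0,0],"fingers":-0.12},
    {"delta_pos":[0,0,0],"twist":[0,0,0],"fingers":-0.12}
  ]
}}

```text
time_s: 29.35
position: [461.9, 184.7, 118.0]
tool_rot: [[-0.997, 0.08, -0.003], [0.08, 0.997, 0.0], [0.003, -0.0, -1.0]]
wrist_force: [0.5, 0.1, -0.0]
gripper_width: 47.8
```

Run:
```python
from h import *
wsnap('w25.png')
plan((*CS['C'],6.5),Rt(-4.6))
```

```text
29.35 [461.9 184.7 118. ] [ 0.5  0.1 -0. ] 47.8
L 112 A 0.2 n 2
delta [-0.0001, 0.0002, 0.0558] twist [0.0, -0.09, -0.01]
delta [-0.0, 0.0002, 0.0558] twist [0.0, -0.09, -0.01]
```

View pics/w25.png

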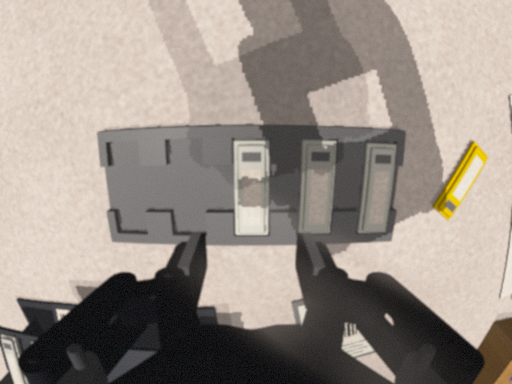

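Emit:
{"method": "carry_out", "body": {
  "increments": [
    {"delta_pos":[0,0,0.058],"twist":[0,-0.1,0],"fingers":-0.12},
    {"delta_pos":[0,0,0.035],"twist":[0,0,0],"fingers":-0.12},
    {"delta_pos":[0,0,0.018],"twist":[0,0,0],"fingers":-0.12},
    {"delta_pos":[0,0,0],"twist":[0,0,0],"fingers":-0.12},
    {"delta_pos":[0,0,0],"twist":[0,0,0],"fingers":1},
    {"delta_pos":[0,0,0],"twist":[0,0,0],"fingers":1},
    {"delta_pos":[0,0,0],"twist":[0,0,0],"fingers":1}
  ]
}}

```text
time_s: 30.28
position: [462.7, 185.2, 9.3]
tool_rot: [[-0.997, 0.08, 0.001], [0.08, 0.997, 0.001], [-0.001, 0.001, -1.0]]
wrist_force: [-0.8, -1.7, 7.1]
gripper_width: 27.4
```

Emit:
{"method": "carry_out", "body": {
  "increments": [
    {"delta_pos":[0,0,-0.01],"twist":[0,0,0],"fingers":1},
    {"delta_pos":[0,0,-0.03],"twist":[0,0,0],"fingers":1},
    {"delta_pos":[0,0,-0.05],"twist":[0,0,0],"fingers":1},
    {"delta_pos":[0,0,-0.05],"twist":[0,0,0],"fingers":1},
    {"delta_pos":[0,0,-0.02],"twist":[0,0,0],"fingers":1},
    {"delta_pos":[0,0,0],"twist":[0,0,0],"fingers":1},
    {"delta_pos":[0,0,0],"twist":[0,0,0],"fingers":1}
  ]
}}

```text
time_s: 31.15
position: [461.3, 184.8, 165.9]
tool_rot: [[-0.997, 0.08, -0.003], [0.08, 0.997, -0.0], [0.003, -0.0, -1.0]]
wrist_force: [0.3, 0.1, -1.5]
gripper_width: 27.2
```

Run:
```python
from h import *
wsnap('w26.png')
plan(shelf(46,SY['C'],60),Rt(1.3,-22))
```

```text
31.15 [461.3 184.8 165.9] [ 0.3  0.1 -1.5] 27.2
L 268 A 23.0 n 5
delta [-0.0383, -0.0369, 0.0064] twist [-0.23, -4.44, -1.17]
delta [-0.0369, -0.0377, 0.0092] twist [-0.23, -4.44, -1.17]
delta [-0.0353, -0.0385, 0.0119] twist [-0.23, -4.44, -1.17]
delta [-0.0335, -0.0392, 0.0144] twist [-0.23, -4.44, -1.17]
delta [-0.0315, -0.04, 0.0167] twist [-0.23, -4.44, -1.17]
```

View pics/w26.png

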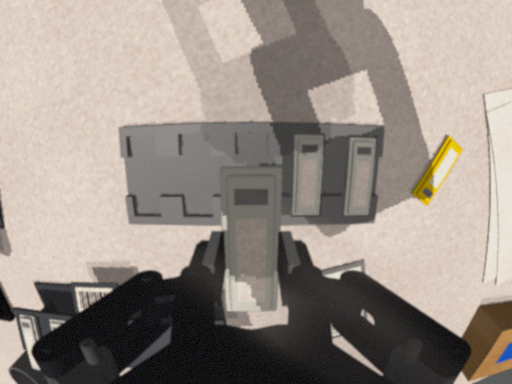

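Emit:
{"method": "carry_out", "body": {
  "increments": [
    {"delta_pos":[-0.0383,-0.037,0.0064],"twist":[-0.23,-4.44,-1.17],"fingers":1},
    {"delta_pos":[-0.037,-0.0377,0.0092],"twist":[-0.23,-4.44,-1.17],"fingers":1},
    {"delta_pos":[-0.0353,-0.0385,0.012],"twist":[-0.23,-4.44,-1.17],"fingers":1},
    {"delta_pos":[-0.0335,-0.0392,0.0144],"twist":[-0.23,-4.44,-1.17],"fingers":1},
    {"delta_pos":[-0.0315,-0.04,0.0167],"twist":[-0.23,-4.44,-1.17],"fingers":1},
    {"delta_pos":[0,0,0.02],"twist":[0,0,0],"fingers":1},
    {"delta_pos":[0,0,0.01],"twist":[0,0,0],"fingers":1},
    {"delta_pos":[0,0,0],"twist":[0,0,0],"fingers":1},
    {"delta_pos":[0,0,0],"twist":[0,0,0],"fingers":1}
  ]
}}

```text
time_s: 32.33
position: [649.1, -13.4, 107.4]
tool_rot: [[-0.926, -0.024, 0.377], [-0.022, 1.0, 0.01], [-0.377, 0.001, -0.926]]
wrist_force: [0.1, 0.1, -0.7]
gripper_width: 28.0
```

Run:
```python
from h import *
wsnap('w27.png'); print(inshelf())
plan(shelf(44.5,SY['C'],7),Rt(1.3,-22),1)
```

```text
32.325 [649.1 -13.4 107.4] [ 0.1  0.1 -0.7] 28.0
[47.7  0.8 32.1]
L 25 A 0.2 n 1
delta [0.0032, -0.0008, 0.0251] twist [0.05, 0.17, 0.05]
```

View pics/w27.png

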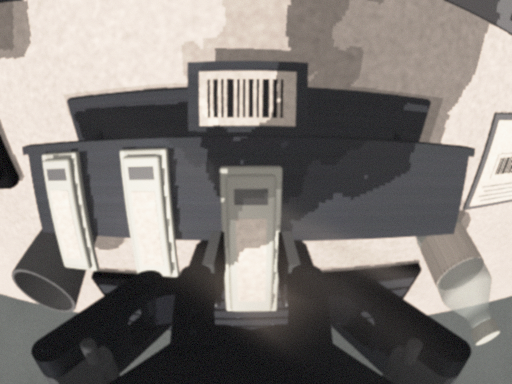

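Emit:
{"method": "carry_out", "body": {
  "increments": [
    {"delta_pos":[0.0033,-0.0008,0.015],"twist":[0,0.1,0],"fingers":1},
    {"delta_pos":[0,0,0.009],"twist":[0,0,0],"fingers":1},
    {"delta_pos":[0,0,0.003],"twist":[0,0,0],"fingers":1},
    {"delta_pos":[0,0,0],"twist":[0,0,0],"fingers":1},
    {"delta_pos":[0.001,0,0.001],"twist":[0,0,0],"fingers":1},
    {"delta_pos":[0,0,0],"twist":[0,0,0],"fingers":1}
  ]
}}

```text
time_s: 33.12
position: [655.3, -14.8, 80.7]
tool_rot: [[-0.927, -0.023, 0.374], [-0.021, 1.0, 0.009], [-0.375, 0.001, -0.927]]
wrist_force: [-28.8, 1.6, 27.1]
gripper_width: 27.6
```

Run:
```python
from h import *
print(inshelf())
F='w27.png'
for p in[(199,70),(297,70),(294,128),(202,127)]: 
    d=wload(F);o,r=wray(*p,d['s'],d['st']); oo=inshelf(o); rr=inshelf(o+r)-oo; print(oo-rr*oo[2]/rr[2])
```

```text
[43.3 -0.6  4.8]
[-46.7 -29.8   0. ]
[-46.6  26.7   0. ]
[-12.3  25.5   0. ]
[-13.  -28.5   0. ]
```

Emit:
{"method": "carry_out", "body": {
  "increments": [
    {"delta_pos":[0,0,-0.0012],"twist":[0,0,0],"fingers":1},
    {"delta_pos":[0,0,0],"twist":[0,0,0],"fingers":1}
  ]
}}

```text
time_s: 33.38
position: [655.2, -14.8, 80.8]
tool_rot: [[-0.927, -0.023, 0.375], [-0.021, 1.0, 0.009], [-0.375, 0.001, -0.927]]
wrist_force: [-11.2, 1.0, 10.6]
gripper_width: 27.8
```

Run:
```python
from h import *
wsnap('w28.png');print(inshelf());crop('w28.png',170,120,330,270,5,'w28a.png')
```

```text
33.375 [655.2 -14.8  80.8] [-11.2   1.   10.6] 27.8
[43.2 -0.6  5. ]
```

View pics/w28a.png

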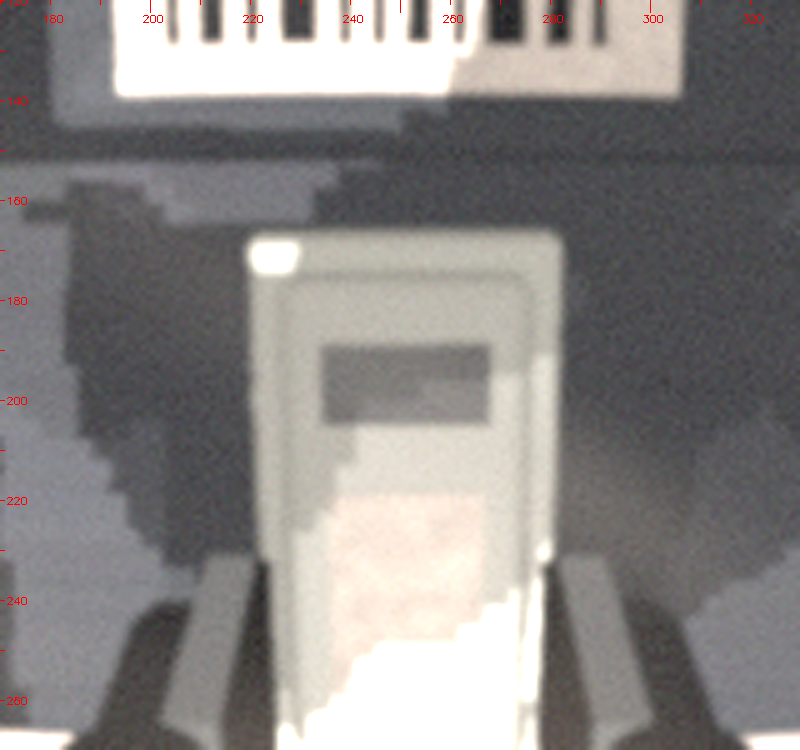

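Emit:
{"method": "carry_out", "body": {
  "increments": [
    {"delta_pos":[0,0,-0.0005],"twist":[0,0,0],"fingers":1},
    {"delta_pos":[0,0,0],"twist":[0,0,0],"fingers":1},
    {"delta_pos":[0.001,0,0],"twist":[0,0,0],"fingers":1},
    {"delta_pos":[0,0,0],"twist":[0,0,0],"fingers":1}
  ]
}}

```text
time_s: 33.92
position: [654.3, -14.9, 80.6]
tool_rot: [[-0.927, -0.023, 0.376], [-0.021, 1.0, 0.009], [-0.376, 0.001, -0.927]]
wrist_force: [1.0, 1.0, 2.8]
gripper_width: 27.3
```

Run:
```python
from h import *
wsnap('w29.png');print(inshelf())
```

```text
33.925 [654.3 -14.9  80.6] [1.  1.  2.8] 27.3
[42.3 -0.8  5.1]
```

Emit:
{"method": "carry_out", "body": {
  "increments": [
    {"delta_pos":[0.001,0,0],"twist":[0,0,0],"fingers":1},
    {"delta_pos":[0,0,0],"twist":[0,0,0],"fingers":1}
  ]
}}

```text
time_s: 34.22
position: [654.0, -15.0, 80.7]
tool_rot: [[-0.926, -0.023, 0.377], [-0.021, 1.0, 0.009], [-0.377, 0.0, -0.926]]
wrist_force: [8.0, 0.5, 2.5]
gripper_width: 27.6
```

Lip contact (8 N along the slope). Release and go on to D.

Emit:
{"method": "carry_out", "body": {
  "increments": [
    {"delta_pos":[-0.0006,0,-0.0001],"twist":[0,0,0],"fingers":1},
    {"delta_pos":[0,0,0],"twist":[0,0,0],"fingers":0.2},
    {"delta_pos":[0,0,0],"twist":[0,0,0],"fingers":0.0},
    {"delta_pos":[0,0,0],"twist":[0,0,0],"fingers":-0.1},
    {"delta_pos":[0,0,0],"twist":[0,0,0],"fingers":-0.12},
    {"delta_pos":[0,0,-0.02],"twist":[0,0,0],"fingers":-0.12},
    {"delta_pos":[0,0,-0.05],"twist":[0,0,0],"fingers":-0.12},
    {"delta_pos":[0,0,-0.03],"twist":[0,0,0],"fingers":-0.12},
    {"delta_pos":[0,0,0],"twist":[0,0,0],"fingers":-0.12}
  ]
}}

```text
time_s: 35.35
position: [616.4, -15.9, 177.7]
tool_rot: [[-0.925, -0.023, 0.38], [-0.021, 1.0, 0.009], [-0.38, -0.0, -0.925]]
wrist_force: [0.6, 0.1, -0.2]
gripper_width: 47.6
```

Run:
```python
from h import *
wsnap('w30.png')
plan((*CS['D'],120),Rt(-4.6))
```

```text
35.35 [616.4 -15.9 177.7] [ 0.6  0.1 -0.2] 47.6
L 304 A 23.0 n 6
delta [0.0257, 0.0436, -0.0005] twist [0.19, 3.7, 0.97]
delta [0.0264, 0.0432, 0.0011] twist [0.19, 3.7, 0.97]
delta [0.027, 0.0427, 0.0026] twist [0.19, 3.7, 0.97]
delta [0.0275, 0.0423, 0.0043] twist [0.19, 3.7, 0.97]
delta [0.0279, 0.0418, 0.0059] twist [0.19, 3.7, 0.97]
delta [0.0282, 0.0414, 0.0076] twist [0.19, 3.7, 0.97]
```

View pics/w30.png

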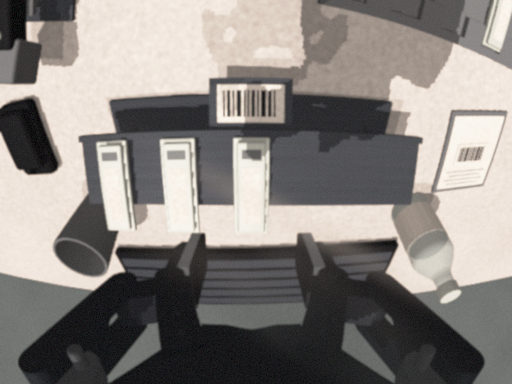

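Emit:
{"method": "carry_out", "body": {
  "increments": [
    {"delta_pos":[0.0257,0.0436,-0.0005],"twist":[0.19,3.7,0.97],"fingers":-0.12},
    {"delta_pos":[0.0264,0.0432,0.001],"twist":[0.19,3.7,0.97],"fingers":-0.12},
    {"delta_pos":[0.027,0.0427,0.0026],"twist":[0.19,3.7,0.97],"fingers":-0.12},
    {"delta_pos":[0.0275,0.0423,0.0043],"twist":[0.19,3.7,0.97],"fingers":-0.12},
    {"delta_pos":[0.028,0.0418,0.006],"twist":[0.19,3.7,0.97],"fingers":-0.12},
    {"delta_pos":[0.0282,0.0414,0.0076],"twist":[0.19,3.7,0.97],"fingers":-0.12},
    {"delta_pos":[0,0,0],"twist":[0,0,0],"fingers":-0.12},
    {"delta_pos":[0,0,0],"twist":[0,0,0],"fingers":-0.12}
  ]
}}

```text
time_s: 36.4
position: [466.2, 242.3, 117.7]
tool_rot: [[-0.997, 0.079, -0.003], [0.079, 0.997, -0.0], [0.003, -0.0, -1.0]]
wrist_force: [1.5, 0.3, -0.4]
gripper_width: 47.8
```

Run:
```python
from h import *
wsnap('w31.png')
plan((*CS['D'],6.5),Rt(-4.6))
```

```text
36.4 [466.2 242.3 117.7] [ 1.5  0.3 -0.4] 47.8
L 111 A 0.2 n 2
delta [-0.0002, 0.0003, 0.0557] twist [0.0, -0.09, 0.0]
delta [-0.0002, 0.0003, 0.0557] twist [0.0, -0.09, 0.0]
```

View pics/w31.png

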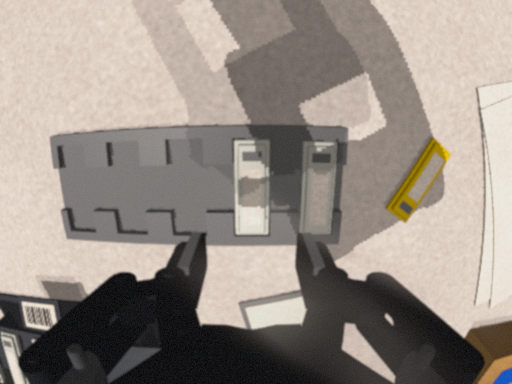

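Emit:
{"method": "carry_out", "body": {
  "increments": [
    {"delta_pos":[0,0.0005,0.058],"twist":[0,-0.1,0],"fingers":-0.12},
    {"delta_pos":[0,0,0.035],"twist":[0,0,0],"fingers":-0.12},
    {"delta_pos":[0,0,0.018],"twist":[0,0,0],"fingers":-0.12},
    {"delta_pos":[0,0,0],"twist":[0,0,0],"fingers":-0.12},
    {"delta_pos":[0,0,0],"twist":[0,0,0],"fingers":1},
    {"delta_pos":[0,0,0],"twist":[0,0,0],"fingers":1},
    {"delta_pos":[0,0,0],"twist":[0,0,0],"fingers":1}
  ]
}}

```text
time_s: 37.33
position: [467.0, 243.4, 9.1]
tool_rot: [[-0.997, 0.08, 0.001], [0.08, 0.997, 0.001], [-0.001, 0.001, -1.0]]
wrist_force: [0.4, -2.5, 8.3]
gripper_width: 27.4
```

Emit:
{"method": "carry_out", "body": {
  "increments": [
    {"delta_pos":[0,0,-0.01],"twist":[0,0,0],"fingers":1},
    {"delta_pos":[0,0,-0.03],"twist":[0,0,0],"fingers":1},
    {"delta_pos":[0,0,-0.05],"twist":[0,0,0],"fingers":1},
    {"delta_pos":[0,0,-0.05],"twist":[0,0,0],"fingers":1},
    {"delta_pos":[0,0,-0.02],"twist":[0,0,0],"fingers":1},
    {"delta_pos":[0,0,0],"twist":[0,0,0],"fingers":1},
    {"delta_pos":[0,0,0],"twist":[0,0,0],"fingers":1}
  ]
}}

```text
time_s: 38.2
position: [465.6, 242.8, 165.4]
tool_rot: [[-0.997, 0.08, -0.004], [0.08, 0.997, -0.0], [0.003, -0.001, -1.0]]
wrist_force: [-0.2, -0.0, -0.5]
gripper_width: 27.5
```

Run:
```python
from h import *
wsnap('w32.png')
plan(shelf(46,SY['D'],60),Rt(1.3,-22))
```

```text
38.2 [465.6 242.8 165.4] [-0.2 -0.  -0.5] 27.5
L 261 A 23.0 n 5
delta [-0.0371, -0.0362, 0.0064] twist [-0.23, -4.44, -1.16]
delta [-0.0357, -0.037, 0.009] twist [-0.23, -4.44, -1.16]
delta [-0.0342, -0.0377, 0.0116] twist [-0.23, -4.44, -1.16]
delta [-0.0324, -0.0385, 0.014] twist [-0.23, -4.44, -1.16]
delta [-0.0305, -0.0392, 0.0163] twist [-0.23, -4.44, -1.16]
```

View pics/w32.png

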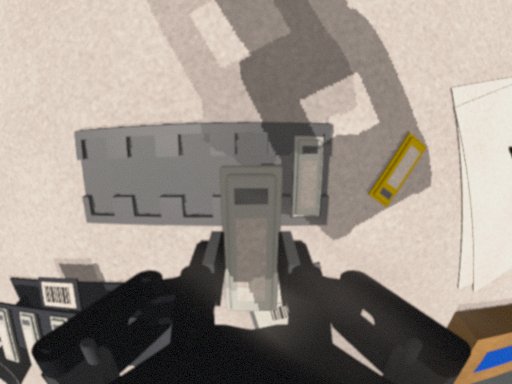

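Emit:
{"method": "carry_out", "body": {
  "increments": [
    {"delta_pos":[-0.037,-0.0362,0.0064],"twist":[-0.23,-4.44,-1.16],"fingers":1},
    {"delta_pos":[-0.0357,-0.037,0.009],"twist":[-0.23,-4.44,-1.16],"fingers":1},
    {"delta_pos":[-0.034,-0.0377,0.0116],"twist":[-0.23,-4.44,-1.16],"fingers":1},
    {"delta_pos":[-0.0324,-0.0385,0.014],"twist":[-0.23,-4.44,-1.16],"fingers":1},
    {"delta_pos":[-0.0305,-0.0392,0.0163],"twist":[-0.23,-4.44,-1.16],"fingers":1},
    {"delta_pos":[0,0,0.02],"twist":[0,0,0],"fingers":1},
    {"delta_pos":[0,0,0.01],"twist":[0,0,0],"fingers":1},
    {"delta_pos":[0,0,0],"twist":[0,0,0],"fingers":1},
    {"delta_pos":[0,0,0],"twist":[0,0,0],"fingers":1}
  ]
}}

```text
time_s: 39.38
position: [647.4, 48.9, 107.5]
tool_rot: [[-0.926, -0.024, 0.377], [-0.022, 1.0, 0.01], [-0.377, 0.001, -0.926]]
wrist_force: [0.6, 0.7, 0.1]
gripper_width: 27.2
```

Run:
```python
from h import *
wsnap('w33.png'); print(inshelf())
plan(shelf(44,SY['D'],6.5),Rt(1.3,-22),1)
```

```text
39.375 [647.4  48.9 107.5] [0.6 0.7 0.1] 27.2
[47.5 63.1 32.4]
L 26 A 0.2 n 1
delta [0.0035, -0.0011, 0.0258] twist [0.06, 0.16, 0.03]
```

View pics/w33.png

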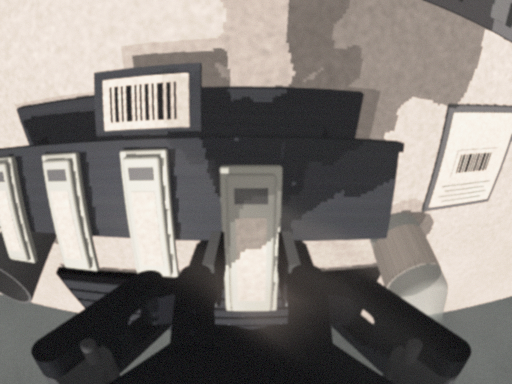

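Emit:
{"method": "carry_out", "body": {
  "increments": [
    {"delta_pos":[0.0035,-0.001,0.015],"twist":[0,0.1,0],"fingers":1},
    {"delta_pos":[0,0,0.009],"twist":[0,0,0],"fingers":1},
    {"delta_pos":[0,0,0.0025],"twist":[0,0,0],"fingers":1},
    {"delta_pos":[0,0,0],"twist":[0,0,0],"fingers":1},
    {"delta_pos":[0,0,0],"twist":[0,0,0],"fingers":1}
  ]
}}

```text
time_s: 40.05
position: [654.3, 47.1, 81.2]
tool_rot: [[-0.927, -0.022, 0.375], [-0.021, 1.0, 0.009], [-0.375, 0.001, -0.927]]
wrist_force: [-0.3, 0.5, -0.3]
gripper_width: 27.4
```

Run:
```python
from h import *
print(inshelf())
```

```text
[43.8 61.3  5.1]
```

Emit:
{"method": "carry_out", "body": {
  "increments": [
    {"delta_pos":[0.001,0,0.0005],"twist":[0,0,0],"fingers":1},
    {"delta_pos":[0,0,0],"twist":[0,0,0],"fingers":1}
  ]
}}

```text
time_s: 40.3
position: [653.6, 47.1, 80.6]
tool_rot: [[-0.927, -0.023, 0.375], [-0.021, 1.0, 0.009], [-0.376, 0.001, -0.927]]
wrist_force: [2.5, -0.2, -0.2]
gripper_width: 27.3
```

Emit:
{"method": "carry_out", "body": {
  "increments": [
    {"delta_pos":[0.001,0,0.0003],"twist":[0,0,0],"fingers":1},
    {"delta_pos":[0,0,0],"twist":[0,0,0],"fingers":1}
  ]
}}

```text
time_s: 40.55
position: [653.4, 47.1, 80.7]
tool_rot: [[-0.926, -0.023, 0.377], [-0.021, 1.0, 0.009], [-0.377, 0.001, -0.926]]
wrist_force: [6.2, -0.2, 1.1]
gripper_width: 27.7
```

Run:
```python
from h import *
print(inshelf())
```

```text
[42.8 61.3  5. ]
```

Emit:
{"method": "carry_out", "body": {
  "increments": [
    {"delta_pos":[-0.0006,0,0.0006],"twist":[0,0,0],"fingers":1},
    {"delta_pos":[0,0,0],"twist":[0,0,0],"fingers":1}
  ]
}}

```text
time_s: 40.8
position: [653.6, 47.1, 80.4]
tool_rot: [[-0.926, -0.023, 0.376], [-0.021, 1.0, 0.009], [-0.376, 0.001, -0.927]]
wrist_force: [-6.1, -1.0, 10.1]
gripper_width: 27.9
```

Run:
```python
from h import *
print(inshelf());wsnap('w34.png');crop('w34.png',170,120,330,270,5,'w34a.png')
```

```text
[42.9 61.3  4.7]
40.8 [653.6  47.1  80.4] [-6.1 -1.  10.1] 27.9
```

View pics/w34a.png

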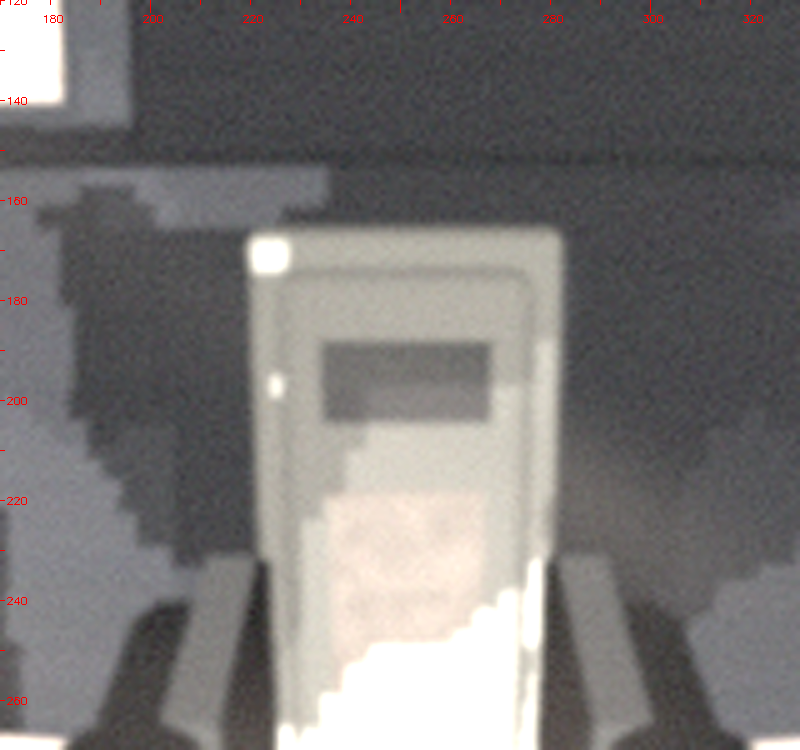

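On the plate and at the lip. Release; then E.

Emit:
{"method": "carry_out", "body": {
  "increments": [
    {"delta_pos":[0.0003,0,-0.0004],"twist":[0,0,0],"fingers":1},
    {"delta_pos":[0,0,0],"twist":[0,0,0],"fingers":0.2},
    {"delta_pos":[0,0,0],"twist":[0,0,0],"fingers":0.0},
    {"delta_pos":[0,0,0],"twist":[0,0,0],"fingers":-0.1},
    {"delta_pos":[0,0,0],"twist":[0,0,0],"fingers":-0.12},
    {"delta_pos":[0,0,-0.02],"twist":[0,0,0],"fingers":-0.12},
    {"delta_pos":[0,0,-0.05],"twist":[0,0,0],"fingers":-0.12},
    {"delta_pos":[0,0,-0.03],"twist":[0,0,0],"fingers":-0.12},
    {"delta_pos":[0,0,0],"twist":[0,0,0],"fingers":-0.12}
  ]
}}

```text
time_s: 41.98
position: [615.8, 46.3, 177.0]
tool_rot: [[-0.925, -0.023, 0.38], [-0.021, 1.0, 0.009], [-0.38, 0.001, -0.925]]
wrist_force: [0.7, 0.1, -0.2]
gripper_width: 47.8
```

Run:
```python
from h import *
wsnap('w35.png')
plan((*CS['E'],120),Rt(-4.6))
```

```text
41.975 [615.8  46.3 177. ] [ 0.7  0.1 -0.2] 47.8
L 297 A 23.0 n 6
delta [0.0248, 0.0429, -0.0002] twist [0.2, 3.7, 0.97]
delta [0.0255, 0.0425, 0.0012] twist [0.2, 3.7, 0.97]
delta [0.0261, 0.0421, 0.0028] twist [0.2, 3.7, 0.97]
delta [0.0265, 0.0416, 0.0043] twist [0.2, 3.7, 0.97]
delta [0.0269, 0.0412, 0.0059] twist [0.2, 3.7, 0.97]
delta [0.0272, 0.0408, 0.0075] twist [0.2, 3.7, 0.97]
```

View pics/w35.png

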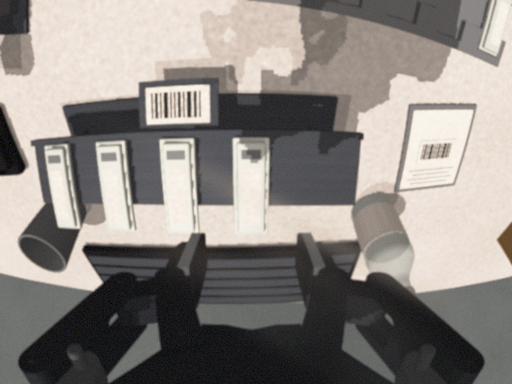

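Emit:
{"method": "carry_out", "body": {
  "increments": [
    {"delta_pos":[0.0248,0.0429,0],"twist":[0.2,3.7,0.97],"fingers":-0.12},
    {"delta_pos":[0.0255,0.0425,0.0012],"twist":[0.2,3.7,0.97],"fingers":-0.12},
    {"delta_pos":[0.026,0.042,0.0028],"twist":[0.2,3.7,0.97],"fingers":-0.12},
    {"delta_pos":[0.0265,0.0416,0.0043],"twist":[0.2,3.7,0.97],"fingers":-0.12},
    {"delta_pos":[0.027,0.0412,0.006],"twist":[0.2,3.7,0.97],"fingers":-0.12},
    {"delta_pos":[0.0272,0.0408,0.0075],"twist":[0.2,3.7,0.97],"fingers":-0.12},
    {"delta_pos":[0,0,0],"twist":[0,0,0],"fingers":-0.12},
    {"delta_pos":[0,0,0],"twist":[0,0,0],"fingers":-0.12}
  ]
}}

```text
time_s: 43.02
position: [471.4, 300.2, 117.3]
tool_rot: [[-0.997, 0.08, -0.004], [0.08, 0.997, -0.001], [0.003, -0.001, -1.0]]
wrist_force: [-0.8, 1.1, 0.1]
gripper_width: 47.9
```

Run:
```python
from h import *
print('bottle cap',tri(ray('scene',263.5,293),ray('side',297,117)))
wsnap('w36.png')
plan((*CS['E'],6.5),Rt(-4.6))
```

```text
bottle cap (array([746.5, 211. , 136.1]), [np.float64(1.173818881487142), np.float64(1.1738188814870874)])
43.025 [471.4 300.2 117.3] [-0.8  1.1  0.1] 47.9
L 111 A 0.2 n 2
delta [-0.0001, 0.0004, 0.0555] twist [-0.03, -0.09, -0.01]
delta [0.0, 0.0004, 0.0555] twist [-0.03, -0.09, -0.01]
```

View pics/w36.png

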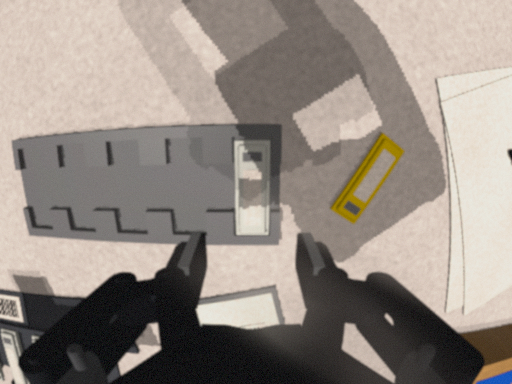

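Emit:
{"method": "carry_out", "body": {
  "increments": [
    {"delta_pos":[0,0.0005,0.058],"twist":[0,-0.1,0],"fingers":-0.12},
    {"delta_pos":[0,0,0.035],"twist":[0,0,0],"fingers":-0.12},
    {"delta_pos":[0,0,0.0175],"twist":[0,0,0],"fingers":-0.12},
    {"delta_pos":[0,0,0],"twist":[0,0,0],"fingers":-0.12},
    {"delta_pos":[0,0,0],"twist":[0,0,0],"fingers":1},
    {"delta_pos":[0,0,0],"twist":[0,0,0],"fingers":1},
    {"delta_pos":[0,0,0],"twist":[0,0,0],"fingers":1}
  ]
}}

```text
time_s: 43.95
position: [472.2, 301.4, 9.3]
tool_rot: [[-0.997, 0.08, 0.001], [0.08, 0.997, 0.001], [-0.001, 0.001, -1.0]]
wrist_force: [-0.5, -2.1, 7.7]
gripper_width: 27.1
```

Emit:
{"method": "carry_out", "body": {
  "increments": [
    {"delta_pos":[0,0,-0.01],"twist":[0,0,0],"fingers":1},
    {"delta_pos":[0,0,-0.03],"twist":[0,0,0],"fingers":1},
    {"delta_pos":[0,0,-0.05],"twist":[0,0,0],"fingers":1},
    {"delta_pos":[0,0,-0.05],"twist":[0,0,0],"fingers":1},
    {"delta_pos":[0,0,-0.02],"twist":[0,0,0],"fingers":1},
    {"delta_pos":[0,0,0],"twist":[0,0,0],"fingers":1},
    {"delta_pos":[0,0,0],"twist":[0,0,0],"fingers":1}
  ]
}}

```text
time_s: 44.82
position: [470.9, 300.8, 165.6]
tool_rot: [[-0.997, 0.08, -0.003], [0.08, 0.997, -0.002], [0.003, -0.002, -1.0]]
wrist_force: [-0.1, 0.2, -1.0]
gripper_width: 27.6
```

Run:
```python
from h import *
wsnap('w37.png')
plan(shelf(46,SY['E'],60),Rt(1.3,-22))
```

```text
44.825 [470.9 300.8 165.6] [-0.1  0.2 -1. ] 27.6
L 254 A 23.0 n 5
delta [-0.0357, -0.0355, 0.0064] twist [-0.25, -4.44, -1.16]
delta [-0.0344, -0.0362, 0.009] twist [-0.25, -4.44, -1.16]
delta [-0.0328, -0.037, 0.0115] twist [-0.25, -4.44, -1.16]
delta [-0.0311, -0.0377, 0.0138] twist [-0.25, -4.44, -1.16]
delta [-0.0292, -0.0384, 0.0159] twist [-0.25, -4.44, -1.16]
```

View pics/w37.png

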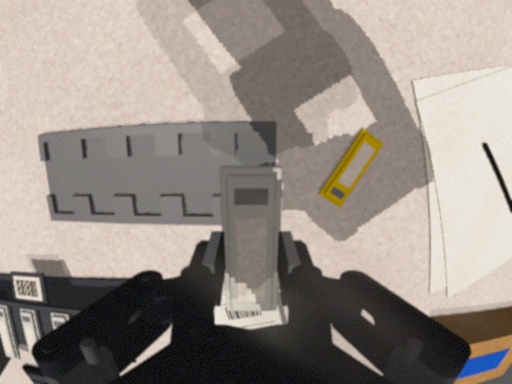

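Emit:
{"method": "carry_out", "body": {
  "increments": [
    {"delta_pos":[-0.0357,-0.0355,0.0064],"twist":[-0.25,-4.44,-1.16],"fingers":1},
    {"delta_pos":[-0.0344,-0.0362,0.009],"twist":[-0.25,-4.44,-1.16],"fingers":1},
    {"delta_pos":[-0.0328,-0.037,0.0115],"twist":[-0.25,-4.44,-1.16],"fingers":1},
    {"delta_pos":[-0.031,-0.0377,0.0138],"twist":[-0.25,-4.44,-1.16],"fingers":1},
    {"delta_pos":[-0.0292,-0.0384,0.016],"twist":[-0.25,-4.44,-1.16],"fingers":1},
    {"delta_pos":[0,0,0.02],"twist":[0,0,0],"fingers":1},
    {"delta_pos":[0,0,0.01],"twist":[0,0,0],"fingers":1},
    {"delta_pos":[0,0,0],"twist":[0,0,0],"fingers":1},
    {"delta_pos":[0,0,0],"twist":[0,0,0],"fingers":1}
  ]
}}

```text
time_s: 46.0
position: [646.1, 110.8, 107.3]
tool_rot: [[-0.926, -0.023, 0.377], [-0.021, 1.0, 0.01], [-0.377, 0.001, -0.926]]
wrist_force: [-1.0, 0.5, 0.6]
gripper_width: 27.4
```

Run:
```python
from h import *
wsnap('w38.png'); print(inshelf())
plan(shelf(44,SY['E'],6.5),Rt(1.3,-22),1)
```

```text
46.0 [646.1 110.8 107.3] [-1.   0.5  0.6] 27.4
[ 47.6 125.1  32.1]
L 26 A 0.2 n 1
delta [0.0037, -0.0011, 0.0256] twist [0.09, 0.16, 0.0]
```

View pics/w38.png

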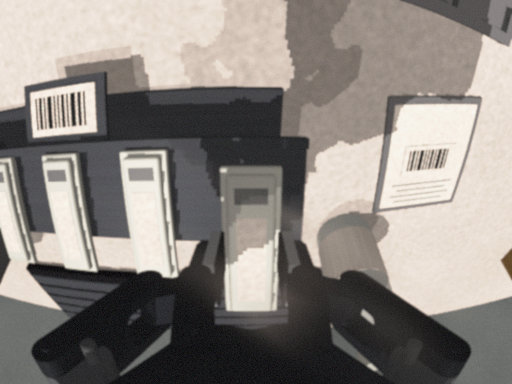

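Emit:
{"method": "carry_out", "body": {
  "increments": [
    {"delta_pos":[0.0037,-0.001,0.015],"twist":[0,0.1,0],"fingers":1},
    {"delta_pos":[0,0,0.009],"twist":[0,0,0],"fingers":1},
    {"delta_pos":[0,0,0.0025],"twist":[0,0,0],"fingers":1},
    {"delta_pos":[0,0,0],"twist":[0,0,0],"fingers":1},
    {"delta_pos":[0,0,0],"twist":[0,0,0],"fingers":1}
  ]
}}

```text
time_s: 46.68
position: [652.6, 109.2, 80.8]
tool_rot: [[-0.927, -0.022, 0.374], [-0.02, 1.0, 0.01], [-0.374, 0.001, -0.927]]
wrist_force: [-6.7, 0.2, 3.9]
gripper_width: 27.4
```

Emit:
{"method": "carry_out", "body": {
  "increments": [
    {"delta_pos":[0.001,0,0.0005],"twist":[0,0,0],"fingers":1},
    {"delta_pos":[0,0,0],"twist":[0,0,0],"fingers":1}
  ]
}}

```text
time_s: 46.92
position: [652.6, 109.2, 80.8]
tool_rot: [[-0.926, -0.022, 0.376], [-0.02, 1.0, 0.01], [-0.376, 0.001, -0.927]]
wrist_force: [-1.2, 0.8, 4.4]
gripper_width: 27.3
```

Run:
```python
from h import *
print(inshelf())
```

```text
[ 43.4 123.3   4.9]
```

Emit:
{"method": "carry_out", "body": {
  "increments": [
    {"delta_pos":[0.001,0,0],"twist":[0,0,0],"fingers":1},
    {"delta_pos":[0,0,0],"twist":[0,0,0],"fingers":1}
  ]
}}

```text
time_s: 47.18
position: [652.1, 109.2, 80.6]
tool_rot: [[-0.926, -0.022, 0.377], [-0.02, 1.0, 0.01], [-0.377, 0.002, -0.926]]
wrist_force: [5.6, -0.6, 3.6]
gripper_width: 27.3
```

Run:
```python
from h import *
print(inshelf());wsnap('w39.png');crop('w39.png',170,120,330,270,5,'w39a.png')
```

```text
[ 42.8 123.4   4.9]
47.175 [652.1 109.2  80.6] [ 5.6 -0.6  3.6] 27.3
```

View pics/w39a.png

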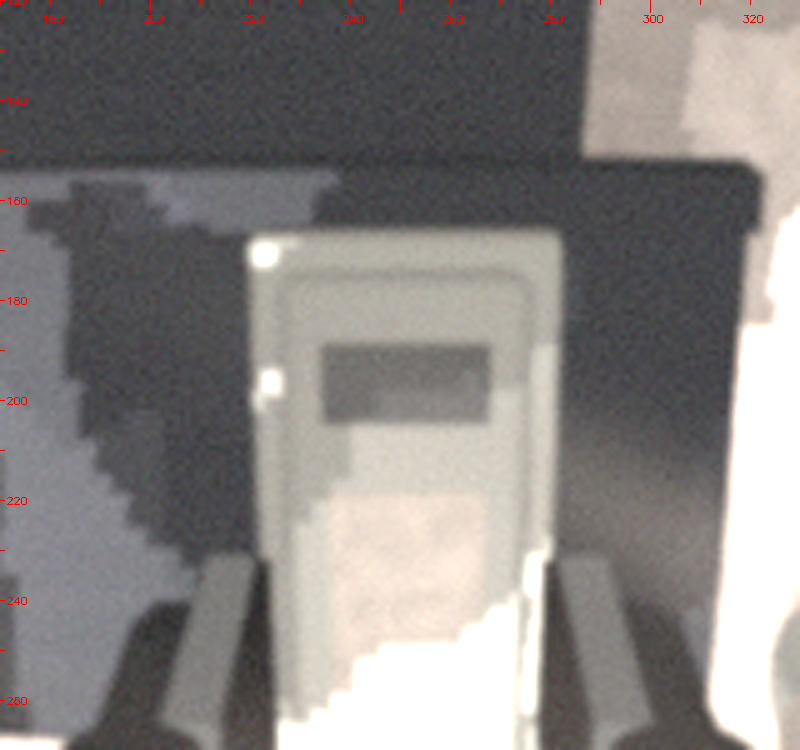

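At the lip; release.

Emit:
{"method": "carry_out", "body": {
  "increments": [
    {"delta_pos":[-0.0004,0,-0.0002],"twist":[0,0,0],"fingers":1},
    {"delta_pos":[0,0,0],"twist":[0,0,0],"fingers":0.2},
    {"delta_pos":[0,0,0],"twist":[0,0,0],"fingers":0.0},
    {"delta_pos":[0,0,0],"twist":[0,0,0],"fingers":-0.1},
    {"delta_pos":[0,0,0],"twist":[0,0,0],"fingers":-0.12},
    {"delta_pos":[0,0,-0.02],"twist":[0,0,0],"fingers":-0.12},
    {"delta_pos":[0,0,-0.05],"twist":[0,0,0],"fingers":-0.12},
    {"delta_pos":[0,0,-0.05],"twist":[0,0,0],"fingers":-0.12},
    {"delta_pos":[0,0,0],"twist":[0,0,0],"fingers":-0.5}
  ]
}}

```text
time_s: 48.35
position: [606.8, 108.2, 197.8]
tool_rot: [[-0.924, -0.023, 0.382], [-0.02, 1.0, 0.011], [-0.382, 0.002, -0.924]]
wrist_force: [0.1, -0.2, 0.5]
gripper_width: 63.6
```

Run:
```python
from h import *
wsnap('w40.png');snap('scene','c40.png');crop('c40.png',130,115,330,265,4,'c40a.png')
plan((560,-200,230),Rt(-12))
```

```text
48.35 [606.8 108.2 197.8] [ 0.1 -0.2  0.5] 63.6
L 314 A 25.8 n 6
delta [0.0058, -0.0511, -0.0091] twist [0.44, 3.67, 2.18]
delta [0.0045, -0.0514, -0.0084] twist [0.44, 3.67, 2.18]
delta [0.003, -0.0516, -0.0078] twist [0.44, 3.67, 2.18]
delta [0.0015, -0.0518, -0.0072] twist [0.44, 3.67, 2.18]
delta [-0.0, -0.0518, -0.0068] twist [0.44, 3.67, 2.18]
delta [-0.0016, -0.0519, -0.0064] twist [0.44, 3.67, 2.18]
```

View pics/w40.png

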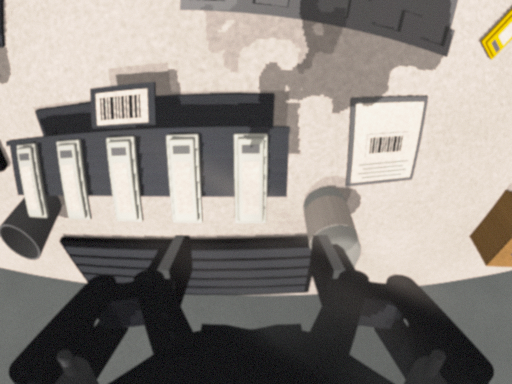

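View pics/c40a.png

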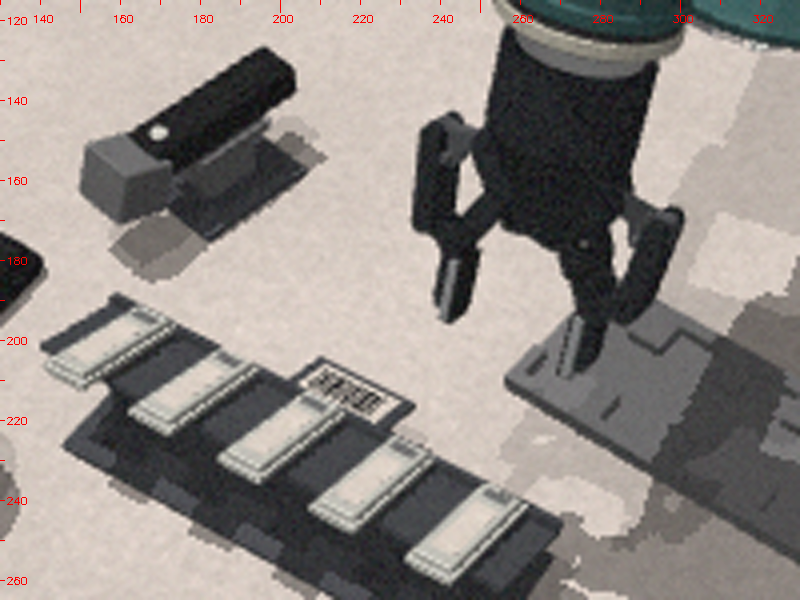

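Run:
```python
from h import *
plan((472.5,-225.8,185),wload('w4.png')['st']['tool_rot'],7)
```

```text
L 360 A 25.7 n 7
delta [0.0191, -0.0472, -0.0066] twist [0.39, 3.14, 1.87]
delta [0.0179, -0.0479, -0.0053] twist [0.39, 3.14, 1.87]
delta [0.0165, -0.0485, -0.004] twist [0.39, 3.14, 1.87]
delta [0.0151, -0.049, -0.0028] twist [0.39, 3.14, 1.87]
delta [0.0136, -0.0495, -0.0017] twist [0.39, 3.14, 1.87]
delta [0.0121, -0.0499, -0.0007] twist [0.39, 3.14, 1.87]
delta [0.0104, -0.0503, 0.0003] twist [0.39, 3.14, 1.87]
```

Emit:
{"method": "carry_out", "body": {
  "increments": [
    {"delta_pos":[0.019,-0.0472,-0.0066],"twist":[0.39,3.14,1.87],"fingers":-1},
    {"delta_pos":[0.018,-0.0479,-0.0053],"twist":[0.39,3.14,1.87],"fingers":-1},
    {"delta_pos":[0.0165,-0.0485,-0.004],"twist":[0.39,3.14,1.87],"fingers":-1},
    {"delta_pos":[0.015,-0.049,-0.0028],"twist":[0.39,3.14,1.87],"fingers":-1},
    {"delta_pos":[0.0136,-0.0495,-0.0017],"twist":[0.39,3.14,1.87],"fingers":-1},
    {"delta_pos":[0.012,-0.05,-0.0007],"twist":[0.39,3.14,1.87],"fingers":-1},
    {"delta_pos":[0.0104,-0.0503,0.0003],"twist":[0.39,3.14,1.87],"fingers":-1},
    {"delta_pos":[0,0,0],"twist":[0,0,0],"fingers":-1},
    {"delta_pos":[0,0,0],"twist":[0,0,0],"fingers":-1}
  ]
}}

```text
time_s: 49.58
position: [472.9, -225.6, 183.1]
tool_rot: [[-0.978, 0.208, -0.002], [0.208, 0.978, -0.001], [0.002, -0.001, -1.0]]
wrist_force: [-0.3, 0.1, -0.2]
gripper_width: 85.1
```

Run:
```python
from h import *
wsnap('w41.png')
plan((472.5,-226,100),wload('w4.png')['st']['tool_rot'],2)
```

```text
49.575 [ 472.9 -225.6  183.1] [-0.3  0.1 -0.2] 85.1
L 83 A 0.2 n 2
delta [0.0001, -0.0004, 0.0416] twist [-0.03, -0.08, 0.03]
delta [0.0002, -0.0004, 0.0416] twist [-0.03, -0.08, 0.03]
```

View pics/w41.png

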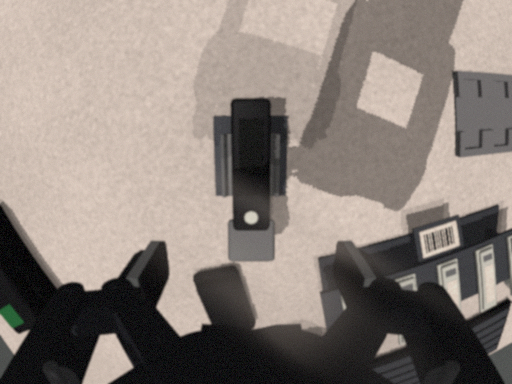

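Emit:
{"method": "carry_out", "body": {
  "increments": [
    {"delta_pos":[0,-0.0005,0.06],"twist":[0,-0.1,0],"fingers":-1},
    {"delta_pos":[0,0,0.05],"twist":[0,0,0],"fingers":-1},
    {"delta_pos":[0,0,0.016],"twist":[0,0,0],"fingers":-1},
    {"delta_pos":[0,0,0],"twist":[0,0,0],"fingers":-1},
    {"delta_pos":[0,0,0],"twist":[0,0,0],"fingers":1},
    {"delta_pos":[0,0,0],"twist":[0,0,0],"fingers":1},
    {"delta_pos":[0,0,0],"twist":[0,0,0],"fingers":1},
    {"delta_pos":[0,0,0],"twist":[0,0,0],"fingers":1},
    {"delta_pos":[0,0,0],"twist":[0,0,0],"fingers":1}
  ]
}}

```text
time_s: 50.75
position: [473.4, -226.9, 59.1]
tool_rot: [[-0.978, 0.208, 0.002], [0.208, 0.978, -0.003], [-0.003, -0.002, -1.0]]
wrist_force: [-0.8, 0.8, 6.9]
gripper_width: 32.3
```

Run:
```python
from h import *
wsnap('w42.png')
```

```text
50.75 [ 473.4 -226.9   59.1] [-0.8  0.8  6.9] 32.3
```

View pics/w42.png

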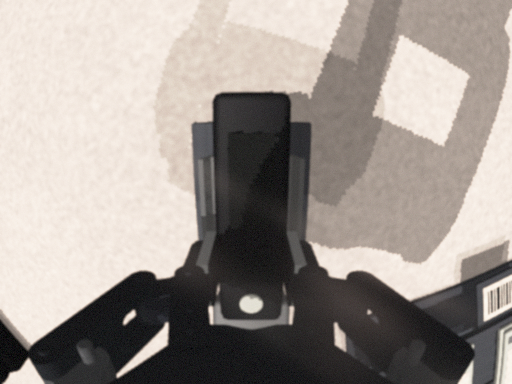

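Emit:
{"method": "carry_out", "body": {
  "increments": [
    {"delta_pos":[0,0,-0.008],"twist":[0,0,0],"fingers":1},
    {"delta_pos":[0,0,-0.015],"twist":[0,0,0],"fingers":1},
    {"delta_pos":[0,0,-0.04],"twist":[0,0,0],"fingers":1},
    {"delta_pos":[0,0,-0.045],"twist":[0,0,0],"fingers":1},
    {"delta_pos":[0,0,-0.01],"twist":[0,0,0],"fingers":1},
    {"delta_pos":[0,0,0],"twist":[0,0,0],"fingers":1}
  ]
}}

```text
time_s: 51.55
position: [472.9, -226.4, 176.5]
tool_rot: [[-0.978, 0.208, 0.002], [0.208, 0.978, -0.002], [-0.002, -0.002, -1.0]]
wrist_force: [-0.4, 0.6, -3.0]
gripper_width: 32.6
```

```bash
cat >> h.py <<'E'
B=np.array([[-1,0,0],[0,1,0],[0,0,-1.]])
LAB=shelf(-29.6,-1,0); NRM=shelf(0,0,1)-shelf(0,0,0)
TS=np.array([16.9,0,9.1])
TGT=LAB+100*NRM-Ro.from_euler('z',1.3,degrees=True).as_matrix()@(np.array([83,0,-11])-TS)
def aim():
    st=env.read_state();Rs=st['tool_rot']@B; o=st['position']-Rs@TS
    W=o+Rs@[83,0,-11]; b=Rs@[np.sin(np.radians(22)),0,-np.cos(np.radians(22))]
    t=(LAB-W)@NRM/(b@NRM); print('W',W,'beam.n',b@NRM,'hit-lab',inshelf(W+t*b)-inshelf(LAB),'dist',t)
E
python3 - <<'E'
from h import *
print(LAB,TGT)
wsnap('w43.png')
plan(TGT,Rt(1.3),5)
E
```

```text
[589.6 -16.6  48.9] [486.1 -19.  161.7]
51.55 [ 472.9 -226.4  176.5] [-0.4  0.6 -3. ] 32.6
L 208 A 13.3 n 5
delta [0.006, 0.0411, 0.0026] twist [-0.02, 0.0, -2.66]
delta [0.0041, 0.0413, 0.0027] twist [-0.02, 0.0, -2.66]
delta [0.0021, 0.0415, 0.0027] twist [-0.02, 0.0, -2.66]
delta [0.0002, 0.0415, 0.0027] twist [-0.02, 0.0, -2.66]
delta [-0.0017, 0.0415, 0.0027] twist [-0.02, 0.0, -2.66]
```

View pics/w43.png

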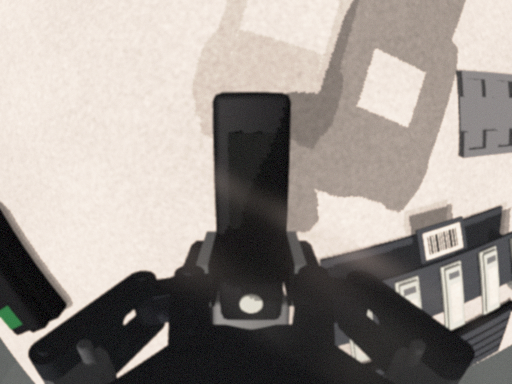

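Emit:
{"method": "carry_out", "body": {
  "increments": [
    {"delta_pos":[0.006,0.041,0.0026],"twist":[0,0,-2.66],"fingers":1},
    {"delta_pos":[0.004,0.0413,0.0027],"twist":[0,0,-2.66],"fingers":1},
    {"delta_pos":[0.002,0.0415,0.0027],"twist":[0,0,-2.66],"fingers":1},
    {"delta_pos":[0,0.0415,0.0027],"twist":[0,0,-2.66],"fingers":1},
    {"delta_pos":[-0.0017,0.0415,0.0027],"twist":[0,0,-2.66],"fingers":1},
    {"delta_pos":[0,0,0],"twist":[0,0,0],"fingers":1},
    {"delta_pos":[0,0,0],"twist":[0,0,0],"fingers":1}
  ]
}}

```text
time_s: 52.48
position: [486.3, -19.5, 161.0]
tool_rot: [[-1.0, -0.023, -0.001], [-0.023, 1.0, -0.002], [0.001, -0.002, -1.0]]
wrist_force: [-0.0, 0.2, -2.2]
gripper_width: 32.4
```

Run:
```python
from h import *
aim(); wsnap('w44.png')
plan(TGT,Rt(1.3),1)
snap('side','s44.png'); crop('s44.png',250,120,370,250,5,'s44a.png')
```

```text
W [552.3 -18.1 140.9] beam.n -0.9999975521948202 hit-lab [-0.2 -0.8  0. ] dist 99.23745227015428
52.475 [486.3 -19.5 161. ] [-0.   0.2 -2.2] 32.4
L 1 A 0.1 n 1
delta [0.0003, 0.0009, -0.0004] twist [-0.12, -0.04, -0.05]
```

View pics/s44a.png

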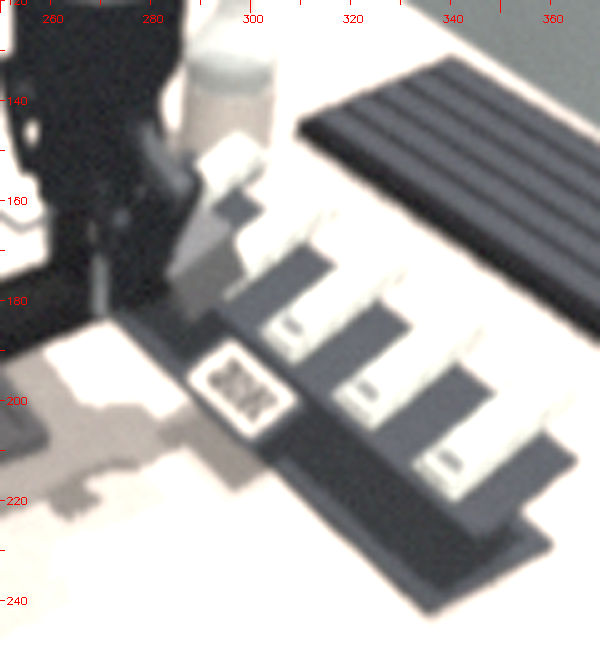

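View pics/w44.png

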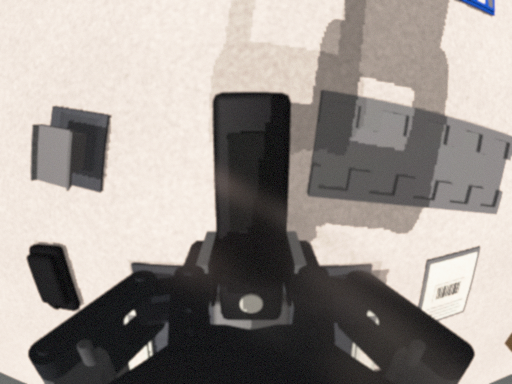

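Aim is good. Small correction and hold.

Emit:
{"method": "carry_out", "body": {
  "increments": [
    {"delta_pos":[0,0.0008,0],"twist":[0,0,0],"fingers":1},
    {"delta_pos":[0,0,0],"twist":[0,0,0],"fingers":1},
    {"delta_pos":[0,0,0],"twist":[0,0,0],"fingers":1},
    {"delta_pos":[0,0,0],"twist":[0,0,0],"fingers":1},
    {"delta_pos":[0,0,0],"twist":[0,0,0],"fingers":1},
    {"delta_pos":[0,0,0],"twist":[0,0,0],"fingers":1},
    {"delta_pos":[0,0,0],"twist":[0,0,0],"fingers":1},
    {"delta_pos":[0,0,0],"twist":[0,0,0],"fingers":1},
    {"delta_pos":[0,0,0],"twist":[0,0,0],"fingers":1},
    {"delta_pos":[0,0,0],"twist":[0,0,0],"fingers":1},
    {"delta_pos":[0,0,0],"twist":[0,0,0],"fingers":1},
    {"delta_pos":[0,0,0],"twist":[0,0,0],"fingers":1}
  ]
}}

```text
time_s: 54.08
position: [486.6, -18.5, 162.0]
tool_rot: [[-1.0, -0.023, 0.001], [-0.023, 1.0, -0.002], [-0.0, -0.002, -1.0]]
wrist_force: [0.0, -0.7, -2.4]
gripper_width: 32.6
```

Emit:
{"method": "carry_out", "body": {
  "increments": [
    {"delta_pos":[0,0,0],"twist":[0,0,0],"fingers":1},
    {"delta_pos":[0,0,0],"twist":[0,0,0],"fingers":1},
    {"delta_pos":[0,0,0],"twist":[0,0,0],"fingers":1},
    {"delta_pos":[0,0,0],"twist":[0,0,0],"fingers":1}
  ]
}}

```text
time_s: 54.58
position: [486.6, -18.5, 162.1]
tool_rot: [[-1.0, -0.023, 0.001], [-0.023, 1.0, -0.002], [-0.001, -0.002, -1.0]]
wrist_force: [1.0, 0.7, -1.9]
gripper_width: 32.7
```

Run:
```python
from h import *
aim(); wsnap('w45.png')
plan((473.4,-226.6,175),wload('w42.png')['st']['tool_rot'],5)
```

```text
W [552.7 -17.1 142. ] beam.n -0.9999981080776258 hit-lab [ 0.7  0.2 -0. ] dist 100.11718142903587
54.575 [486.6 -18.5 162.1] [ 1.   0.7 -1.9] 32.7
L 209 A 13.3 n 5
delta [0.0036, -0.0415, -0.0025] twist [0.01, -0.02, 2.66]
delta [0.0016, -0.0417, -0.0025] twist [0.01, -0.02, 2.66]
delta [-0.0003, -0.0417, -0.0025] twist [0.01, -0.02, 2.66]
delta [-0.0022, -0.0416, -0.0025] twist [0.01, -0.02, 2.66]
delta [-0.0042, -0.0415, -0.0025] twist [0.01, -0.02, 2.66]
```

View pics/w45.png

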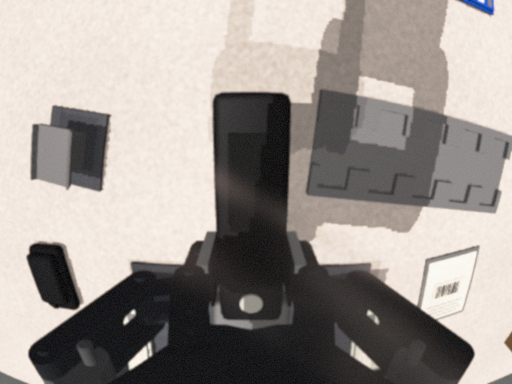

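Emit:
{"method": "carry_out", "body": {
  "increments": [
    {"delta_pos":[0.0036,-0.0415,-0.0025],"twist":[0,0,2.66],"fingers":1},
    {"delta_pos":[0.0016,-0.0417,-0.0025],"twist":[0,0,2.66],"fingers":1},
    {"delta_pos":[-0.0003,-0.0417,-0.0025],"twist":[0,0,2.66],"fingers":1},
    {"delta_pos":[-0.0022,-0.0416,-0.0025],"twist":[0,0,2.66],"fingers":1},
    {"delta_pos":[-0.0042,-0.0415,-0.0025],"twist":[0,0,2.66],"fingers":1},
    {"delta_pos":[0,0,0.045],"twist":[0,0,0],"fingers":1},
    {"delta_pos":[0,0,0.035],"twist":[0,0,0],"fingers":1},
    {"delta_pos":[0,0,0.01],"twist":[0,0,0],"fingers":1},
    {"delta_pos":[0,0,0],"twist":[0,0,0],"fingers":1},
    {"delta_pos":[0,0,0],"twist":[0,0,0],"fingers":1}
  ]
}}

```text
time_s: 55.88
position: [474.2, -227.0, 86.6]
tool_rot: [[-0.978, 0.208, 0.002], [0.208, 0.978, -0.003], [-0.003, -0.002, -1.0]]
wrist_force: [0.4, 0.4, -2.2]
gripper_width: 33.1
```

Run:
```python
from h import *
wsnap('w46.png')
plan((473.3,-226.6,79),wload('w42.png')['st']['tool_rot'],1)
```

```text
55.875 [ 474.2 -227.    86.6] [ 0.4  0.4 -2.2] 33.1
L 8 A 0.0 n 1
delta [0.001, 0.0002, 0.0076] twist [-0.01, 0.02, 0.02]
```

View pics/w46.png

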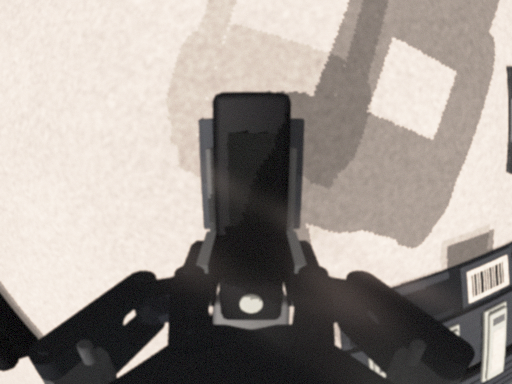

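Emit:
{"method": "carry_out", "body": {
  "increments": [
    {"delta_pos":[0.001,0.0003,0.012],"twist":[0,0,0],"fingers":1},
    {"delta_pos":[0,0,0.009],"twist":[0,0,0],"fingers":1},
    {"delta_pos":[0,0,0.004],"twist":[0,0,0],"fingers":1},
    {"delta_pos":[0,0,0],"twist":[0,0,0],"fingers":1},
    {"delta_pos":[0,0,0],"twist":[0,0,0],"fingers":1}
  ]
}}

```text
time_s: 56.55
position: [472.7, -226.3, 59.9]
tool_rot: [[-0.978, 0.208, 0.001], [0.208, 0.978, -0.002], [-0.001, -0.002, -1.0]]
wrist_force: [-0.4, -0.2, -1.0]
gripper_width: 32.7
```

Emit:
{"method": "carry_out", "body": {
  "increments": [
    {"delta_pos":[-0.0003,0,0.0012],"twist":[0,0,0],"fingers":1},
    {"delta_pos":[0,0,0],"twist":[0,0,0],"fingers":1}
  ]
}}

```text
time_s: 56.8
position: [473.0, -226.4, 59.2]
tool_rot: [[-0.978, 0.208, 0.001], [0.208, 0.978, -0.002], [-0.001, -0.002, -1.0]]
wrist_force: [-2.5, 1.4, 4.1]
gripper_width: 32.4
```

Contact; release.

Emit:
{"method": "carry_out", "body": {
  "increments": [
    {"delta_pos":[0,0,0],"twist":[0,0,0],"fingers":0.1},
    {"delta_pos":[0,0,0],"twist":[0,0,0],"fingers":-0.3},
    {"delta_pos":[0,0,0],"twist":[0,0,0],"fingers":-1},
    {"delta_pos":[0,0,0],"twist":[0,0,0],"fingers":-1},
    {"delta_pos":[0,0,-0.03],"twist":[0,0,0],"fingers":-1},
    {"delta_pos":[0,0,-0.05],"twist":[0,0,0],"fingers":-1},
    {"delta_pos":[0,0,-0.05],"twist":[0,0,0],"fingers":-1},
    {"delta_pos":[0,0,-0.02],"twist":[0,0,0],"fingers":-1},
    {"delta_pos":[0,0,0],"twist":[0,0,0],"fingers":-1},
    {"delta_pos":[0,0,0],"twist":[0,0,0],"fingers":-1}
  ]
}}

```text
time_s: 58.05
position: [472.4, -225.8, 206.9]
tool_rot: [[-0.978, 0.208, -0.001], [0.208, 0.978, -0.001], [0.001, -0.001, -1.0]]
wrist_force: [0.1, 0.2, 0.3]
gripper_width: 85.3
```

Run:
```python
from h import *
wsnap('w47.png')
snap('side','s47.png');snap('scene','c47.png')
crop('c47.png',80,115,280,265,4,'c47a.png')
crop('s47.png',230,130,430,300,4,'s47a.png')
```

```text
58.05 [ 472.4 -225.8  206.9] [0.1 0.2 0.3] 85.3
```

View pics/w47.png

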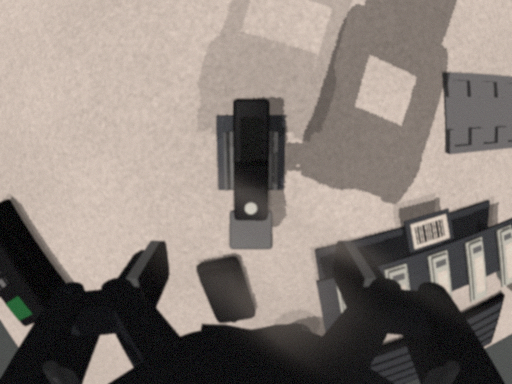

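View pics/c47a.png

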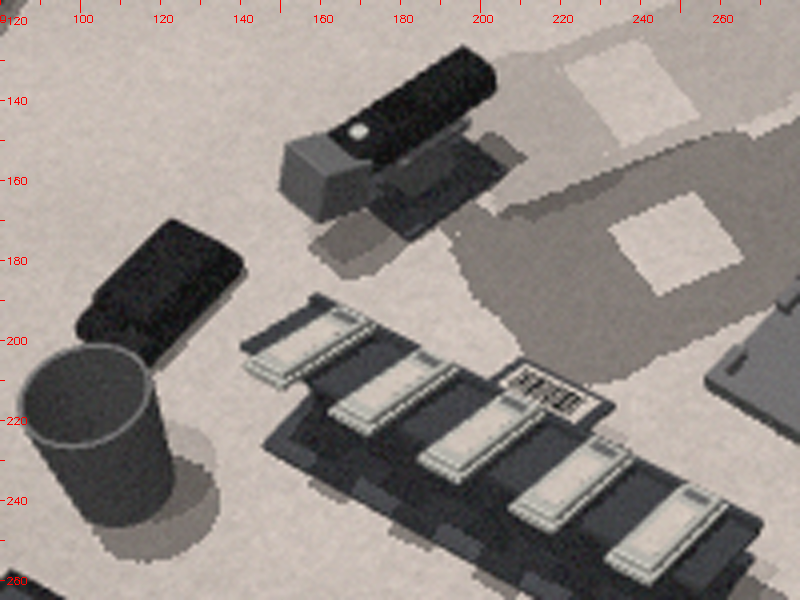

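View pics/s47a.png

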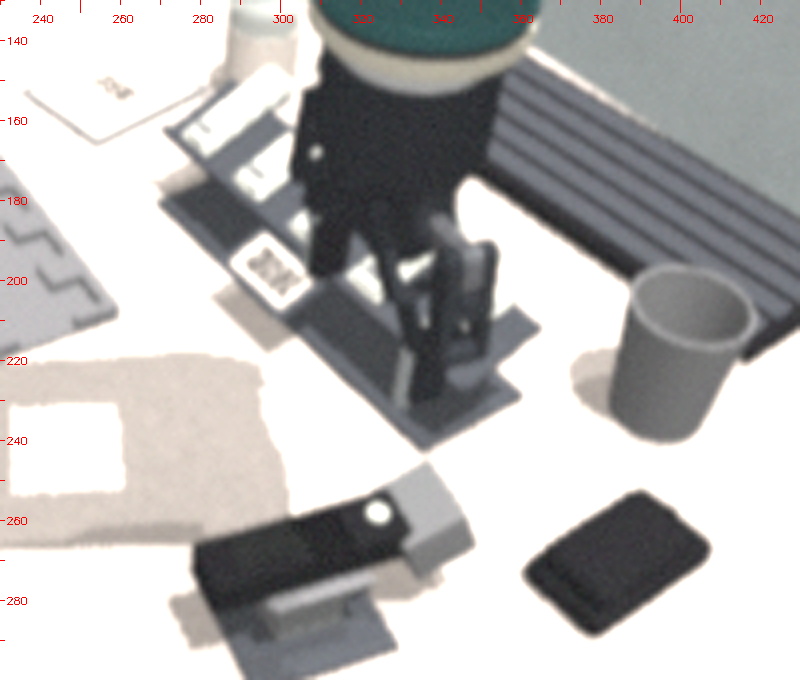

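View pics/c47.png

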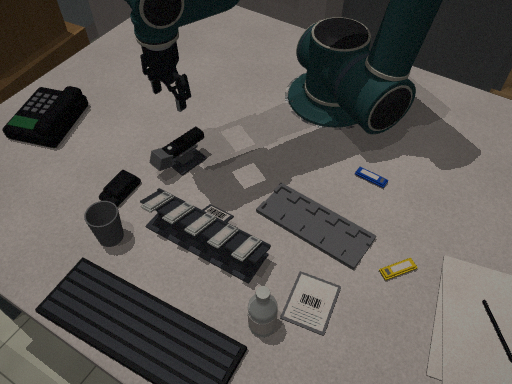

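```bash
python3 -c "
from station import order; print(order.close_job())"
```

```text
the job is handed in; nothing more can be done
None
```

The whole job was carried out in the order asked and handed in at about 58 s of the 210 s allowed. The interface reports no verdict, so what follows rests on my own checks.

**Scans:** By my calculation the beam met the request card's barcode at its measured middle, square on, from about 99 mm. It met the stand's barcode within 1 mm of the middle, from about 100 mm. Each was held steady for around 2 s. There is no read-out that confirms a read. I measured the label positions from the wrist camera, so they may be off by a couple of millimetres.

**Cases:** All five white cases went from the tray to the sloped shelf, about 62 mm apart, each slid down until it touched the lip and then let go. The blue and yellow look-alikes were left alone. The last pictures show the tray empty and the five cases side by side at the lip.

**Scanner and bystanders:** The scanner is back on its rest as it lay, seen in all three views. The mouse, bottle and pen cup look where they were at the start.

**What did not go cleanly:**
- While I set down the third case, its contact force rose to about 36–40 N at the wrist. I backed off at once, and the case lies properly.
- The scene and side cameras differed by up to about 10 mm, so I used the wrist camera and contact forces for the fine positioning.

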